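# Chock the filter cartridge and swing its stop arm away

### The arm

A 6-joint arm with a two-finger parallel gripper is mounted at the origin on a cart in front of the work surface, level with it; the furniture and walls round the work are solid. World frame = base frame: x ahead of the robot, y to its left, z up, the work surface at z = 0. Lengths are in mm, angles in rad, forces in N, time in s.
With the tool pointing down it reaches from about 300 to 775 mm from the base axis. Payload 14.6 kg.
Tool frame: the origin (TCP) lies at the very end of the fingers, on their centre line; the grasp point (between the pads) lies manip.grasp_offset behind it (manip.grasp_offset is the distance from the TCP to the grasp point, in mm); z points along the fingers, y is the direction in which the jaws open and shut (so a half turn about z gives the same grasp; the last joint's range is limited). The gripper opens to 94 mm and grips with 3 to 60 N. Pads are 16 mm wide; open, the fingers measure 119 mm over their backs; the gripper's body (75 mm by 177 mm) begins 78 mm behind the grasp point.
Start: joints at [1.101, 0.3, 1.521, -0, 1.321, -0.067], TCP at [215.594, 505.972, 166.246] pointing down, gripper open.
Joint ranges: [-3.03, 3.03], [-0.79, 2.21], [0.23, 2.52], [-1.04, 4.18], [0, 3.07], [-2.55, 2.55]. Speed limits (rad/s): [2.22, 2.22, 2.57, 3.14, 3.14, 3.14].

### API

Orientations are given as [roll, pitch, yaw] about the fixed x, y, z axes, in that order (R = Rz(yaw) Ry(pitch) Rx(roll)).
In Python, from cell import manip gives the robot as it stands.
- The arm moves only by the tool send_rows, never from a script. Its argument "commands" is a list of rows, each a list of 2 entries, a list of its own where there are three numbers: the shift along the tool's x, y, z in m, then the turn about the tool's z in rad. A call has exactly 8 rows; each row is the pose to reach, as a shift and turn from the pose commanded when the call began, along the tool's axes at that moment; what a row does not reach only later rows make up. A row lasts 1/12 s, in which the tool goes at most 41.7 mm and 7.16 degrees, less where a joint would pass 70% of its speed; a pose out of reach is approached as far as the arm can. A call with a gripper value outside its range is refused whole. "hand" is the closure, from -1 (fully open) to 1 (shut), so that 0 is half open, set as the call begins (left out, the last holds). The fingers move at their own pace and stop on an object; "force" is the grip in N (left out, the last holds). Time passes only in rows, so rows that repeat a pose let the fingers close, or fill a call up. It gives the time, the measured TCP pose, the force and the opening at its end, in the units of the state.
- manip.read_state(): the state, without advancing time (a new reading comes with each control period).
- manip.camera(name): name is "scene" or "top"; returns the picture (400x640x3 uint8, red, green, blue); there is no depth.
- manip.camera_model(name): a dict with "K" (3x3 intrinsics, pixels), "eye" and "attitude" of the camera in the world. Camera axes: x right, y down, z forward; pixel columns grow to the right and rows downward; lengths in mm; the calibration is good to about 2 mm. A picture is of the moment at which its call begins. camera_model takes no time and is no camera call.
- manip.sign_off(): hands the job in, once; it reports no verdict.
The state is a dict: "clock": time; "joints": joint angles; "qd": joint speeds; "effort": joint torques, N m; "eef_pos": TCP position; "eef_rot": TCP orientation; "wrist_force": force on the tool from outside, world axes, zero at the start; "moment": the same for the moment, N m; "finger_gap": finger opening in mm.
Only numpy, scipy, OpenCV 4.12 (cv2) and the standard library are available. Lean on these libraries where they do the work, as an engineer would, in place of code of your own. Each camera call takes 0.05 s, during which the arm holds its last target.

### The job

A filter cartridge lies across a sloping board and is kept from rolling down only by a swing arm. Push the rubber wedge up the board, thin edge first, snugly against the low side of the cartridge near its middle, and only then swing the arm fully open, so that the wedge alone holds the cartridge where it lay. Do not let the cartridge roll off or push it away up the board, and leave the bottle and the beaker standing where they are.

Things in the scene. Friction and masses are not known exactly. Their poses are not given: they have to be found in the camera images.
- board: grey board, 360 x 210 mm, 12 mm thick, fixed, sloping at 7 degrees (0.122 rad); origin in the middle of its upper face, 36 mm above the bench there; x points straight up the slope, y level, across the board, z square to the face. A lip 18 mm high closes its upper end; the lower end is open. Other entries' board points are in this frame
- cartridge: round metal filter cartridge, 72 mm diameter, 110 mm long, with a 13 mm long fitting on its -y end, about 0.6 kg, lying across the board (axis along the board's y), free to roll; origin at its centre, y along its axis (x and z turn as it rolls). Starts at about x = 80 mm on the board, resting on the arm. Very little force rolls it uphill
- chock: loose black rubber wedge, 70 long (x), 90 wide (y), 28 mm high, 0.26 kg; origin mid-underside; x points to the thin edge (4 mm high, x = +35); upright back face at x = -35, flat top from there to x = +4, then a 38 degree slope. Lies on the board below the cartridge, thin edge uphill, somewhat turned. Touches the cartridge when its axis is 52.5 mm from this origin along x. Passes under the arm
- stop_arm (a joint): swing arm, dark steel bar 12 mm wide, 14 mm high, underside 34 mm above the board's face; pivot at x = 38, y = +80 mm on the board, square to the face. 0 = closed, across the cartridge's low side; grows as the free end swings downhill over the wedge; 1.57 rad = fully open at a stop, pointing down the board along its +y edge. Stays where it is left (1 to 2 N at the post moves it)
- stop_post (a point): centre of the free end's upright black plastic post, 180 mm from the pivot: 16 mm in diameter; the point lies 12 mm below its top, 91 mm above the board's face; the post stands free for 43 mm above the bar
- rinse_bottle: white screw-cap bottle, 60 mm in diameter, 121 mm high, standing on the bench to the right of the board; origin at the centre of its underside
- beaker: clear plastic beaker, 55 mm wide, 66 mm high, standing on the bench to the right of the board; origin at the centre of its underside
Not all that is in view belongs to the job. What is shaped like the chock but green is not meant.

How it is judged:
By the outcome, as a careful person would: the job done as asked, in the order asked, and still so for the second after the job is handed in, with the robot touching nothing.
It also fails if it takes over 53 s, if anything falls off the work surface, if the arm or the gripper's body presses on something with over 40 N, if the wrist force passes 120 N, or if a joint passes its speed limit or range.

## Working session

There is one attempt and no reset: what is moved stays moved. The work goes in short steps, Python scripts to look and compute and a tool call to move; the robot and the scene stay as the last step left them, time stands still between calls to the robot, and variables do not carry over. Pictures are saved under pics/ and viewed, and the job is handed in when it is done.

Besides the shell and the picture viewer there is one more tool, called after "Emit:" by a JSON object that holds its "fn" and its "kwargs", one argument or row to a line. send_rows: Moves the arm, as the interface text tells. Its arguments: {"type":"object","properties":{"commands":{"type":"array","items":{"type":"array"}},"hand":{"type":"number"},"force":{"type":"number"}},"required":["commands"]}

```bash
ls; mkdir -p pics; python3 - <<'E'
from cell import manip
import cv2,numpy as np
for n in("scene","top"):
    im=manip.camera(n); cv2.imwrite(f"pics/{n}0.png",im[:,:,::-1]); m=manip.camera_model(n); print(n,m)
s=manip.read_state();print(s, manip.grasp_offset)
E
```

```text
pics
scene {'K': array([[506.64214974,   0.        , 326.629615  ],
       [  0.        , 506.64214974, 203.53722335],
       [  0.        ,   0.        ,   1.        ]]), 'eye': array([ -59.89366919, -872.1091359 ,  763.99552058]), 'attitude': array([-2.12209816, -0.0177619 , -0.63592878])}
top {'K': array([[361.73813024,   0.        , 315.96505848],
       [  0.        , 361.73813024, 197.35325861],
       [  0.        ,   0.        ,   1.        ]]), 'eye': array([ 430.89546867,  -51.09992042, 1056.9821457 ]), 'attitude': array([-3.01813289, -0.01724749, -1.56508483])}
{'clock': 0.1, 'joints': array([ 1.10137981e+00,  3.00413820e-01,  1.52152186e+00, -1.58074725e-05,
        1.32070354e+00, -6.66273627e-02]), 'qd': array([-2.53433579e-04, -9.22980556e-04, -7.00751800e-04, -1.80173200e-04,
        3.98511419e-05, -6.18163585e-04]), 'effort': array([ 1.27718191e-03, -5.32638788e+01, -3.53290486e+01,  7.09348032e-02,
        2.35231215e-02, -9.59493877e-05]), 'eef_pos': array([215.48637719, 505.72542219, 165.74282408]), 'eef_rot': array([-3.14054739e+00, -5.44007119e-05,  2.73880739e+00]), 'wrist_force': array([ 0.08153138, -0.03812859, -0.89111262]), 'moment': array([0.00316899, 0.00995057, 0.03843364]), 'finger_gap': 94.09495191711981} 18.8
```

View pics/scene0.png

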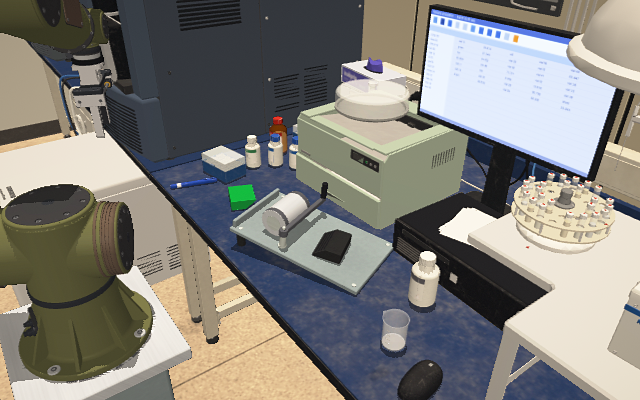

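View pics/top0.png

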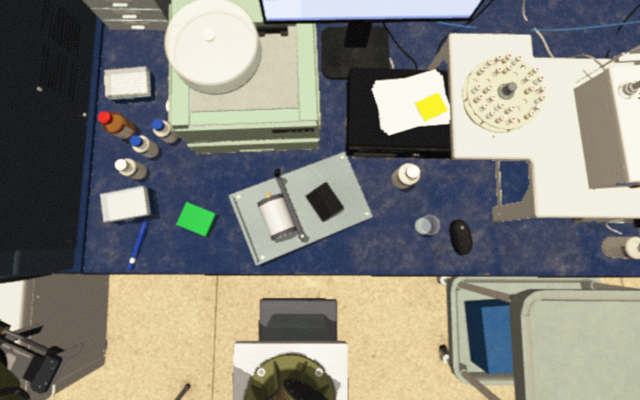

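```bash
python3 - <<'E'
import cv2
a=cv2.imread("pics/scene0.png")[170:300,220:400]; cv2.imwrite("pics/scene0c.png",cv2.resize(a,None,fx=4.4,fy=4.4,interpolation=cv2.INTER_CUBIC))
a=cv2.imread("pics/top0.png")[140:275,220:385]; cv2.imwrite("pics/top0c.png",cv2.resize(a,None,fx=4.4,fy=4.4,interpolation=cv2.INTER_CUBIC))
E
```

```text
(no output)
```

View pics/scene0c.png

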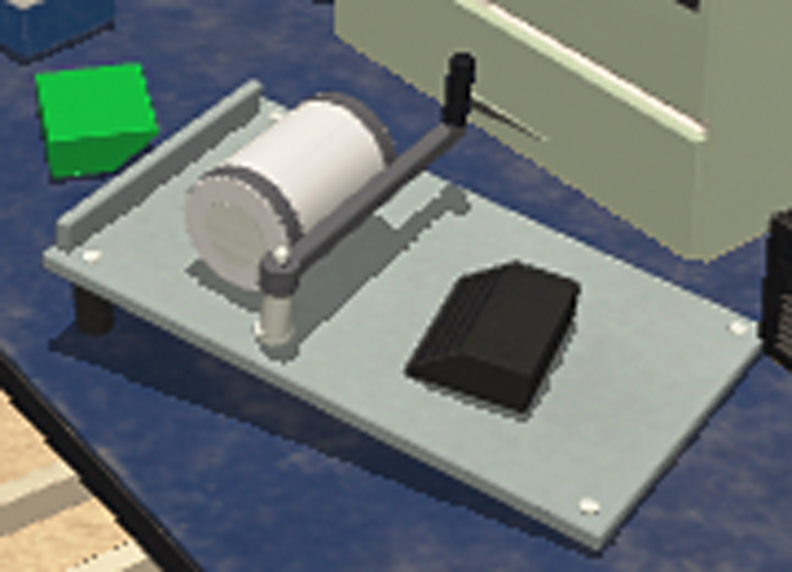

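View pics/top0c.png

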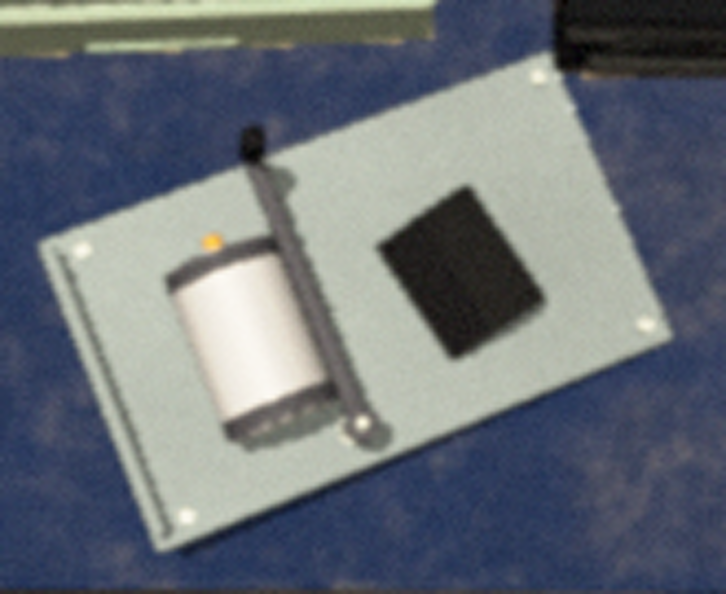

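```bash
python3 - <<'E'
import cv2,numpy as np
a=cv2.imread("pics/scene0.png"); t=cv2.imread("pics/top0.png")
def st(a,x,y,w,h,f,g):
    c=cv2.resize(a[y:y+h,x:x+w],None,fx=f,fy=f,interpolation=cv2.INTER_CUBIC).astype(float)
    return np.clip(c*g,0,255).astype(np.uint8)
A=st(a,308,222,48,48,8,3.5); B=st(t,300,176,48,48,8,3.5)
cv2.imwrite("pics/chock.png",np.hstack([A,B]))
def blobs(im,box,th):
    x,y,w,h=box; g=cv2.cvtColor(im,cv2.COLOR_BGR2GRAY)[y:y+h,x:x+w]
    n,l,s,c=cv2.connectedComponentsWithStats((g>th).astype(np.uint8))
    for i in range(1,n):
        if s[i][4]<40: print(th,s[i][4],c[i]+[x,y])
for th in(200,215): print("scene");blobs(a,(225,180,175,115),th);print("top");blobs(t,(225,150,150,115),th)
E
```

```text
scene
200 1 [281. 193.]
200 1 [276. 212.]
200 1 [327. 214.]
200 1 [336. 218.]
200 1 [338. 219.]
200 1 [340. 220.]
200 1 [347. 223.]
200 1 [349. 224.]
200 1 [351. 225.]
200 9 [240.44444444 227.66666667]
200 4 [283.5 226.5]
200 1 [382. 239.]
200 1 [384. 240.]
200 4 [278.25 244.25]
200 9 [387.33333333 243.88888889]
200 1 [391. 243.]
200 4 [225.25 266.  ]
200 10 [353.3 284.2]
top
200 15 [341.93333333 156.73333333]
200 1 [249. 189.]
200 1 [246. 190.]
200 22 [238.         196.09090909]
200 1 [240. 192.]
200 1 [245. 195.]
200 6 [267.5 195. ]
200 1 [247. 196.]
200 1 [249. 199.]
200 2 [256.5 198. ]
200 1 [256. 200.]
200 2 [244.5 206.5]
200 1 [255. 213.]
200 12 [366.41666667 213.25      ]
200 1 [257. 214.]
200 4 [301.5 235.5]
200 5 [297.8 239.6]
200 22 [261.90909091 256.90909091]
scene
215 1 [379. 201.]
215 7 [240.28571429 227.42857143]
215 4 [283.5 226.5]
215 3 [278. 244.]
215 7 [387.42857143 244.14285714]
215 1 [226. 266.]
215 1 [230. 271.]
215 26 [230.84615385 278.        ]
215 7 [244.         286.71428571]
215 8 [353.5 284.5]
215 7 [248.42857143 293.42857143]
top
215 7 [341.71428571 157.        ]
215 13 [238.23076923 196.38461538]
215 7 [366.71428571 213.42857143]
215 2 [302.  235.5]
215 11 [262.36363636 256.90909091]
```

View pics/chock.png

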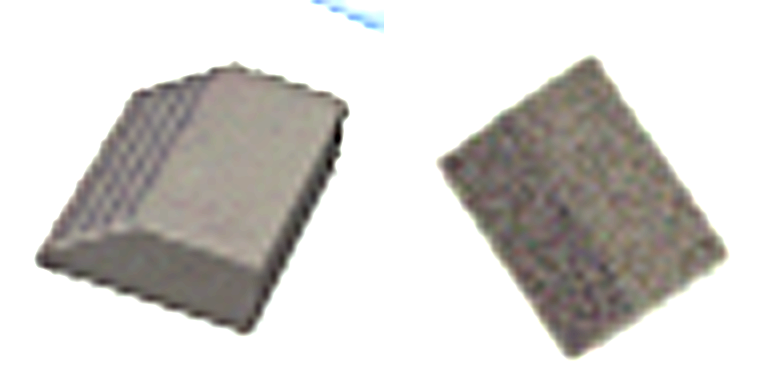

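```bash
cat > h.py <<'E'
from cell import manip
import cv2,numpy as np
from scipy.spatial.transform import Rotation as R
def ray(n,px):
    m=manip.camera_model(n); K=m["K"]; A=R.from_euler('xyz',m["attitude"]).as_matrix()
    d=A@np.linalg.solve(K,[px[0],px[1],1.]); return m["eye"],d/np.linalg.norm(d)
def tri(ps,pt):
    a,u=ray("scene",ps); b,v=ray("top",pt)
    s=np.linalg.lstsq(np.c_[u,-v],b-a,rcond=None)[0]
    p,q=a+s[0]*u,b+s[1]*v; return (p+q)/2,np.linalg.norm(p-q)
def onplane(n,px,p0,nrm):
    e,d=ray(n,px); return e+d*((np.array(p0)-e)@nrm)/(d@nrm)
def proj(n,p):
    m=manip.camera_model(n); A=R.from_euler('xyz',m["attitude"]).as_matrix(); c=m["K"]@(A.T@(np.array(p)-m["eye"])); return c[:2]/c[2]
E
python3 - <<'E'
from h import *
np.set_printoptions(precision=1,suppress=True)
S={'upnear':((240.4,227.5),(262.1,256.9)),'upfar':((282,195.8),(238.1,196.2)),'lowfar':((387.4,244),(341.8,156.9)),'lownear':((353.4,284.3),(366.5,213.3))}
for k,v in S.items(): print(k,*tri(*v))
s=lambda x,y:(308+x/8-.5,222+y/8-.5); t=lambda x,y:(300+(x-384)/8-.5,176+y/8-.5)
C={'thinfar':(s(137,93),t(443,160)),'thinnear':(s(38,252),t(570,355)),'backfar':(s(348,103),t(595,60)),'backnear':(s(262,270),t(725,255))}
for k,v in C.items(): print(k,*tri(*v))
s=lambda x,y:(220+x/4.4-.5,170+y/4.4-.5); t=lambda x,y:(220+x/4.4-.5,140+y/4.4-.5)
print('posttop',*tri(s(461,57),t(252,133)))
print('pivot screw',*tri((283.5,226.5),t(361,423)))
for n in("scene","top"): print(R.from_euler('xyz',manip.camera_model(n)['attitude']).as_matrix())
E
```

```text
upnear [391.5  77.7  56.4] 2.177190789336698
upfar [557.2 148.4  56.5] 1.1256409058208987
lowfar [ 681.5 -144.3   17. ] 2.1339497634556204
lownear [ 515.3 -214.8   17.8] 1.4383546435624366
thinfar [562.4 -42.2  39.6] 0.20694029981392054
thinnear [493.6 -87.4  35.8] 0.5643074796995332
backfar [598.9 -96.9  52.1] 5.325424134202698
backnear [ 530.6 -142.8   47.1] 4.870839943619454
posttop [617.3  36.  130.8] 0.4780277907387934
pivot screw [449.3 -30.3  96.8] 2.8946154957995796
[[ 0.8 -0.3  0.5]
 [-0.6 -0.4  0.7]
 [ 0.  -0.9 -0.5]]
[[ 0.  -1.   0.1]
 [-1.  -0.  -0. ]
 [ 0.  -0.1 -1. ]]
```

```bash
cat >> h.py <<'E'
th=np.arctan2(-124+0,292.5)  # tan of heading: x_b horizontal = (sin th, cos th)
yb=np.array([-.9206,-.3906,0]); 
xb=np.array([-.3906*np.cos(.1222),.9206*np.cos(.1222),np.sin(.1222)])
zb=np.cross(xb,yb); O=np.array([534.5,-28.7,36.3]); B=np.c_[xb,yb,zb]
def b2w(p): return O+B@np.array(p,float)
def w2b(p): return B.T@(np.array(p)-O)
E
python3 - <<'E'
from h import *
np.set_printoptions(precision=1,suppress=True)
print(zb)
def both(k,ps,pt,h):
    a=onplane("scene",ps,O+zb*h,zb);b=onplane("top",pt,O+zb*h,zb); p,e=tri(ps,pt); print(k,h,w2b(a)[:2],w2b(b)[:2],'tri',w2b(p),e)
S={'upnear':((240.4,227.5),(262.1,256.9)),'upfar':((282,195.8),(238.1,196.2)),'lowfar':((387.4,244),(341.8,156.9)),'lownear':((353.4,284.3),(366.5,213.3))}
for k,v in S.items(): both(k,*v,1)
s=lambda x,y:(308+x/8-.5,222+y/8-.5); t=lambda x,y:(300+(x-384)/8-.5,176+y/8-.5)
C={'thinfar':(s(137,93),t(443,160),4),'thinnear':(s(38,252),t(570,355),4),'backfar':(s(348,103),t(595,60),28),'backnear':(s(262,270),t(725,255),28)}
for k,v in C.items(): both(k,*v)
s=lambda x,y:(220+x/4.4-.5,170+y/4.4-.5); t=lambda x,y:(220+x/4.4-.5,140+y/4.4-.5)
both('lowfarcorner',s(762,346),t(552,52),0)
both('lownearcorner',s(600,540),t(673,340),0)
both('posttop',s(461,57),t(252,133),103)
both('pivot',(283.5,226.5),t(361,423),55)
# cart end centers
both('cartdark',s(245,232),t(235,436),36)
E
```

```text
[ 0.  -0.1  1. ]
upnear 1 [154.4  89.3] [156.   90.8] tri [155.1  90.1   1.2] 2.177190789336698
upfar 1 [155.3 -90.7] [156.  -89.8] tri [155.5 -90.1   1.2] 1.1256409058208987
lowfar 1 [-165.7  -90.9] [-163.9  -89.5] tri [-164.9  -90.2    0.8] 2.1339497634556204
lownear 1 [-165.2   89.1] [-164.5   90.7] tri [-164.9   90.4    1.6] 1.4383546435624366
thinfar 4 [-21.7 -22.9] [-23.  -20.7] tri [-22.8 -20.5   6.1] 0.20694029981392054
thinnear 4 [-37.5  60.7] [-38.1  60.4] tri [-37.8  60.6   4.1] 0.5643074796995332
backfar 28 [-87.9 -33. ] [-82.7 -30.9] tri [-85.3 -32.6  26.4] 5.325424134202698
backnear 28 [-105.2   51.3] [-98.2  49.8] tri [-101.4   48.1   23.3] 4.870839943619454
lowfarcorner 0 [-182.9  -86. ] [-179.9 -102. ] tri [-181.  -102.6  -11.4] 5.852919844379547
lownearcorner 0 [-181.   106.6] [-177.   106.6] tri [-179.1  105.7   -2.2] 3.1534581631093848
posttop 103 [ 29.9 -83.7] [ 39.8 -98.9] tri [  38.6 -101.5   90.5] 0.4780277907387934
pivot 55 [38.7 76.7] [40.  79.9] tri [39.  79.  56.2] 2.8946154957995796
cartdark 36 [76.5 55.2] [111.7  57.5] tri [98.9 48.1 20.7] 30.09489060486171
```

```bash
python3 - <<'E'
from h import *
np.set_printoptions(precision=1,suppress=True)
t=lambda x,y:(220+x/4.4-.5,140+y/4.4-.5); s=lambda x,y:(220+x/4.4-.5,170+y/4.4-.5)
for n,p,h in(('farlabel',(228,263),72),('nearlabel',(280,400),72),('farend',(222,246),72),('nearend L',(226,428),50),('nearendR',(337,392),50),('farend L',(166,283),50)): print(n,w2b(onplane("top",t(*p),O+zb*h,zb)))
for n,p,h in(('scene near ring top',(228,168),72),('scene far ring top',(330,95),72),('near face center',(243,235),36)): print(n,w2b(onplane("scene",s(*p),O+zb*h,zb)))
# axis lines for reference: project expected centre ends
for y in(-55,55): print(proj("top",b2w([80,y,72])),proj("scene",b2w([80,y,72])),[(proj("scene",b2w([80,y,72]))-[220,170]+.5)*4.4],[(proj("top",b2w([80,y,72]))-[220,140]+.5)*4.4])
for k,px in(('bottle',(405,183)),('beaker',(427,232))): print(k,onplane("top",px,[0,0,0],np.array([0,0,1.])))
E
python3 - <<'E'
import cv2,numpy as np
a=cv2.imread("pics/scene0.png")[180:245,255:335]; t=cv2.imread("pics/top0.png")[185:250,250:315]
f=lambda c:cv2.resize(c,None,fx=5,fy=5)
cv2.imwrite("pics/cart.png",np.hstack([cv2.resize(a,(400,325)),cv2.resize(t,(325,325))]))
E
```

```text
farlabel [ 78.9 -37.3  72. ]
nearlabel [80.9 49.7 72. ]
farend [ 78.4 -48.1  72. ]
nearend L [115.3  51.7  50. ]
nearendR [45.8 56.9 50. ]
farend L [116.4 -42.9  50. ]
scene near ring top [91.3 54.2 72. ]
scene far ring top [ 88.6 -41.5  72. ]
near face center [75.7 58.1 36. ]
[268.4 193.2] [300.3 190.1] [array([355.3,  90.6])] [array([215.2, 236.3])]
[284.2 232.2] [275.  209.7] [array([244.2, 176.7])] [array([284.8, 407.8])]
bottle [ 607.2 -333.     0. ]
beaker [ 462.6 -394.1    0. ]
```

View pics/cart.png

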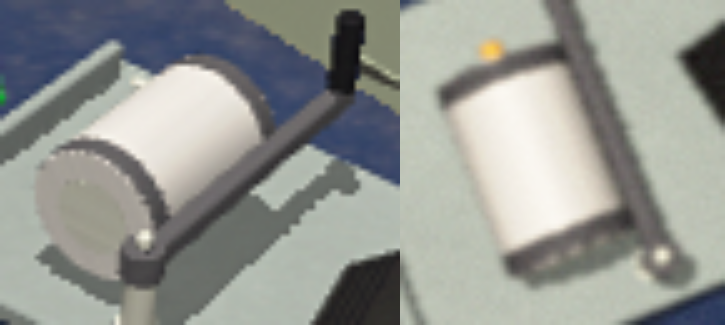

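```bash
cat >> h.py <<'E'
np.set_printoptions(precision=4,suppress=True)
def mv(w,yaw=None,quiet=False):
    s=manip.read_state(); T=R.from_euler('xyz',s['eef_rot']).as_matrix()
    d=T.T@(np.array(w)-s['eef_pos'])/1000
    dy=0 if yaw is None else -((yaw-s['eef_rot'][2]+np.pi)%(2*np.pi)-np.pi)
    print('to',np.round(w,1),'shift m',d,'turn',round(dy,4)); return d
def st():
    s=manip.read_state(); print(round(s['clock'],2),'tcp b',w2b(s['eef_pos']).round(1),'rot',s['eef_rot'],'F',s['wrist_force'].round(1),'Fb',(B.T@s['wrist_force']).round(1),'gap',round(s['finger_gap'],1),'j',s['joints'].round(2))
E
python3 - <<'E'
from h import *
st(); mv([215.5,505.7,200]);w=b2w([-122,11,60]); mv([w[0],w[1],200],1.972)
E
```

```text
0.1 tcp b [627.8  84.9  53.3] rot [-3.1405 -0.0001  2.7388] F [ 0.1 -0.  -0.9] Fb [-0.2 -0.1 -0.9] gap 94.1 j [ 1.1   0.3   1.52 -0.    1.32 -0.07]
to [215.5 505.7 200. ] shift m [-0.     -0.0001 -0.0343] turn 0
to [ 574.5 -151.2  200. ] shift m [-0.5878 -0.4637 -0.0338] turn 0.7668
```

Things that could be taken for the chock: the black wedge at top (323,202) / scene (332,245), the green wedge at top (197,219), and the black mouse at top (461,237). I choose the black wedge on the board. The close crop shows its ribbed slope facing uphill and an upright back.

Emit:
{"fn": "send_rows", "kwargs": {
  "commands": [
    [[0, 0, -0.034], 0],
    [[-0.04, -0.03, -0.034], 0.1],
    [[-0.07, -0.055, -0.034], 0.2],
    [[-0.1, -0.08, -0.034], 0.3],
    [[-0.13, -0.105, -0.034], 0.4],
    [[-0.16, -0.13, -0.034], 0.5],
    [[-0.19, -0.15, -0.034], 0.6],
    [[-0.222, -0.175, -0.034], 0.7]
  ],
  "hand": 0
}}

```text
clock: 0.77
eef_pos: [351.6, 256.5, 200.2]
eef_rot: [3.141, -0.0, 2.034]
wrist_force: [1.3, 0.5, 0.5]
finger_gap: 47.7
```

```bash
python3 - <<'E'
from h import *
st(); w=b2w([-122,11,60]); mv([w[0],w[1],200],1.972)
E
```

```text
0.77 tcp b [351.5  57.  122. ] rot [ 3.1415 -0.0001  2.0342] F [1.3 0.5 0.5] Fb [ 0.  -1.4  0.5] gap 47.7 j [0.55 0.01 1.77 0.   1.36 0.08]
to [ 574.5 -151.2  200. ] shift m [-0.4643  0.0172  0.0002] turn 0.0622
```

Emit:
{"fn": "send_rows", "kwargs": {
  "commands": [
    [[-0.04, 0.001, 0], 0.03],
    [[-0.08, 0.003, 0], 0.062],
    [[-0.12, 0.004, 0], 0.062],
    [[-0.16, 0.006, 0], 0.062],
    [[-0.2, 0.007, 0], 0.062],
    [[-0.24, 0.009, 0], 0.062],
    [[-0.28, 0.01, 0], 0.062],
    [[-0.32, 0.012, 0], 0.062]
  ]
}}

```text
clock: 1.43
eef_pos: [506.7, -24.3, 200.1]
eef_rot: [-3.141, -0.0, 1.977]
wrist_force: [0.9, -0.0, -0.6]
finger_gap: 46.7
```

```bash
python3 - <<'E'
from h import *
st(); mv(b2w([-122,11,60]),1.972);mv(b2w([-122,11,9]),1.972)
E
```

```text
1.43 tcp b [ 34.8  23.9 160.8] rot [-3.1414 -0.0001  1.9765] F [ 0.9 -0.  -0.6] Fb [-0.4 -0.8 -0.6] gap 46.7 j [-0.12  0.18  1.59  0.    1.37 -0.53]
to [ 574.5 -151.2   81. ] shift m [-0.1434  0.0123  0.1191] turn 0.0045
to [ 572.1 -145.5   30.4] shift m [-0.1372  0.0123  0.1697] turn 0.0045
```

Emit:
{"fn": "send_rows", "kwargs": {
  "commands": [
    [[-0.04, 0.004, 0], 0.004],
    [[-0.08, 0.008, 0], 0.004],
    [[-0.12, 0.012, 0.02], 0.004],
    [[-0.14, 0.012, 0.05], 0.004],
    [[-0.14, 0.012, 0.085], 0.004],
    [[-0.14, 0.012, 0.12], 0.004],
    [[-0.14, 0.012, 0.14], 0.004],
    [[-0.14, 0.012, 0.14], 0.004]
  ]
}}

```text
clock: 2.1
eef_pos: [570.0, -145.5, 55.3]
eef_rot: [-3.135, -0.005, 1.972]
wrist_force: [0.2, -0.1, -0.5]
finger_gap: 46.9
```

```bash
python3 - <<'E'
from h import *
st(); mv(b2w([-123,11,9]),1.972)
im=manip.camera("top");c=im[140:275,220:385,::-1];cv2.imwrite("pics/t1.png",cv2.resize(c,None,fx=4.4,fy=4.4,interpolation=cv2.INTER_CUBIC))
im=manip.camera("scene");c=im[130:300,220:400,::-1];cv2.imwrite("pics/s1.png",cv2.resize(c,None,fx=3.5,fy=3.5,interpolation=cv2.INTER_CUBIC))
E
```

```text
2.1 tcp b [-118.1   12.9   33.6] rot [-3.1355 -0.0053  1.9725] F [ 0.2 -0.1 -0.5] Fb [-0.2 -0.2 -0.5] gap 46.9 j [-0.31  0.5   1.52 -0.    1.14 -0.71]
to [ 572.5 -146.4   30.2] shift m [-0.002   0.0021  0.025 ] turn 0.0005
```

View pics/t1.png

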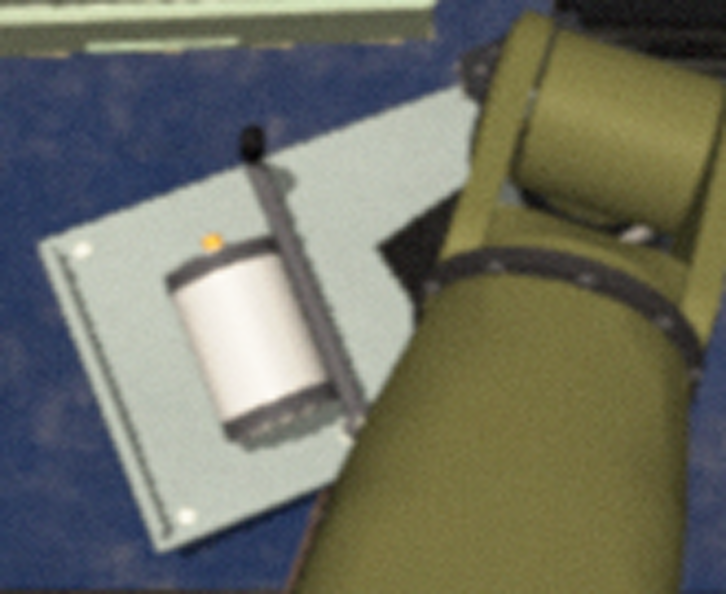

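View pics/s1.png

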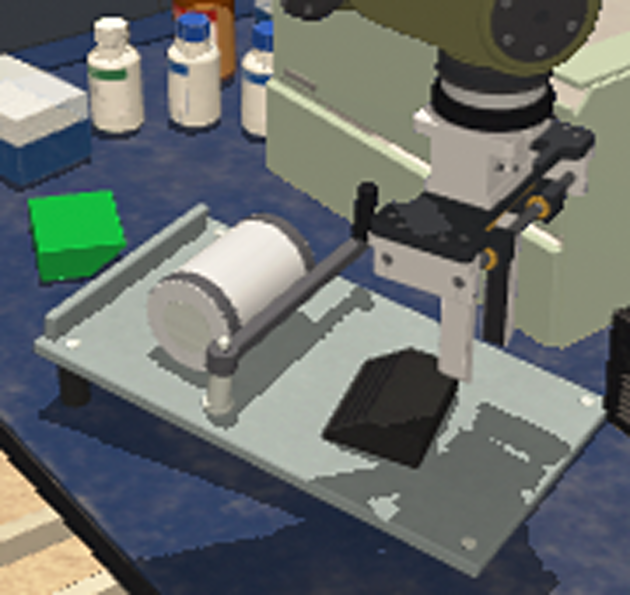

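Emit:
{"fn": "send_rows", "kwargs": {
  "commands": [
    [[-0.006, 0.002, 0], 0],
    [[-0.006, 0.002, 0.008], 0],
    [[-0.006, 0.002, 0.016], 0],
    [[-0.006, 0.002, 0.022], 0],
    [[-0.006, 0.002, 0.025], 0],
    [[-0.006, 0.002, 0.025], 0],
    [[-0.006, 0.002, 0.025], 0],
    [[-0.006, 0.002, 0.025], 0]
  ]
}}

```text
clock: 2.87
eef_pos: [577.0, -150.8, 35.6]
eef_rot: [3.141, 0.0, 1.973]
wrist_force: [0.0, 0.5, -0.3]
finger_gap: 47.0
```

```bash
cat >> h.py <<'E'
def snap(name):
    im=manip.camera("scene");cv2.imwrite("pics/"+name+"_full.png",im[:,:,::-1]);c=im[165:300,220:400,::-1];cv2.imwrite("pics/"+name+".png",cv2.resize(c,None,fx=4.4,fy=4.4,interpolation=cv2.INTER_CUBIC))
E
python3 - <<'E'
from h import *
snap("s2"); st(); mv(b2w([-70,9,9]),1.972); mv(b2w([-45,7,9]),1.972)
E
```

```text
2.92 tcp b [-128.2    8.6   15. ] rot [3.1412 0.0004 1.9728] F [-0.2  0.5  0.1] Fb [ 0.5 -0.   0.1] gap 46.8 j [-0.32  0.53  1.51 -0.    1.1  -0.72]
to [553.8 -97.2  36.7] shift m [ 0.0585 -0.0003 -0.0011] turn 0.0008
to [545.9 -73.6  39.7] shift m [ 0.0833  0.0017 -0.0042] turn 0.0008
```

View pics/s2.png

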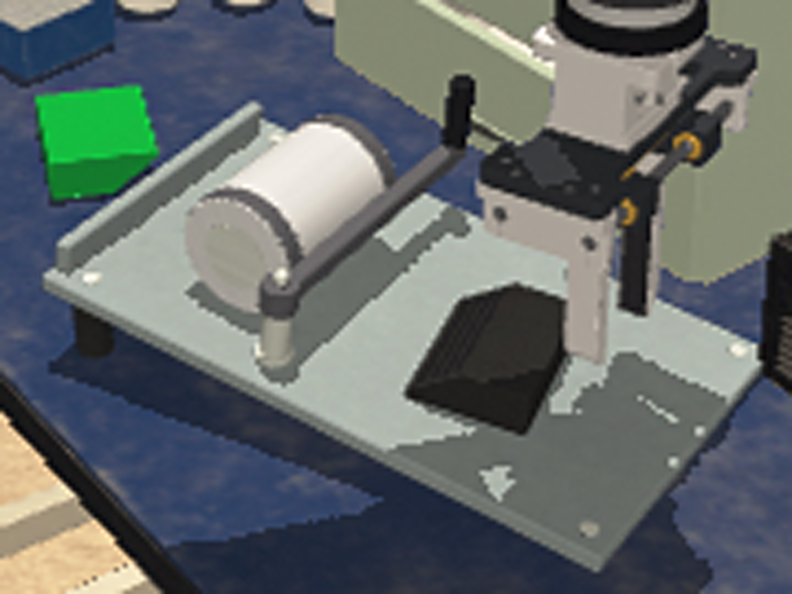

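Emit:
{"fn": "send_rows", "kwargs": {
  "commands": [
    [[0.005, 0, 0.004], 0],
    [[0.012, 0.0005, 0.0035], 0],
    [[0.019, 0.001, 0.0025], 0],
    [[0.026, 0.0015, 0.0015], 0],
    [[0.033, 0.002, 0.001], 0],
    [[0.04, 0.0025, 0], 0],
    [[0.047, 0.003, -0.001], 0],
    [[0.054, 0.004, -0.002], 0]
  ]
}}

```text
clock: 3.58
eef_pos: [559.1, -98.8, 37.5]
eef_rot: [3.141, 0.0, 1.973]
wrist_force: [0.4, 0.6, -0.3]
finger_gap: 47.0
```

```bash
python3 - <<'E'
from h import *
snap("s3"); st()
E
```

```text
3.63 tcp b [-72.6   4.5  10.2] rot [ 3.1414 -0.0001  1.9735] F [-0.4  1.1 -0.5] Fb [ 1.1 -0.  -0.7] gap 47.3 j [-0.24  0.47  1.6   0.    1.07 -0.64]
```

View pics/s3.png

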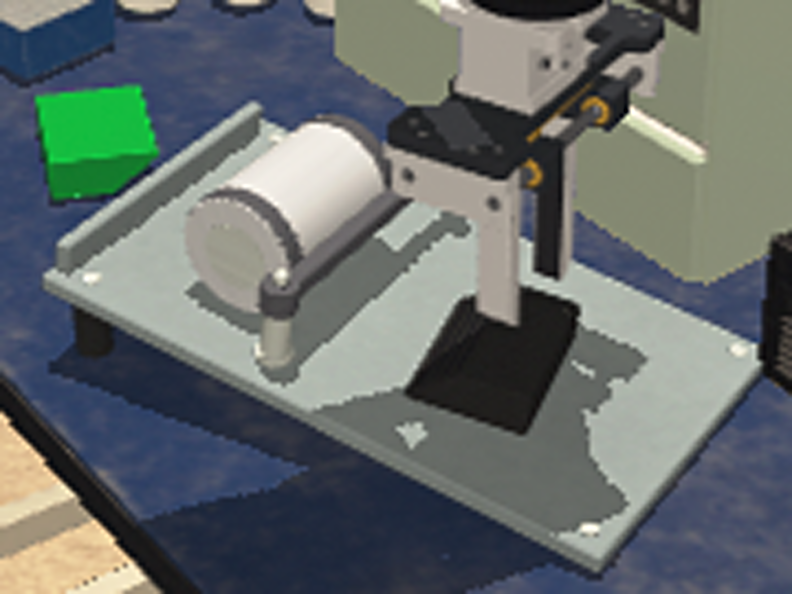

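```bash
python3 - <<'E'
from h import *
s=manip.read_state(); p=s['eef_pos']
for q in([-72.6,34.5,10],[-72.6,-25,10]): print((proj("scene",b2w(q))-[220,165]+.5)*4.4)
for pt in[(500,322),(552,275)]:
    px=(220+pt[0]/4.4-.5,165+pt[1]/4.4-.5)
    for z in(37,60,80): print(pt,z,w2b(onplane("scene",px,[0,0,z],np.array([0,0,1.]))))
print(s['wrist_force'],s['moment'])
E
```

```text
[489.7528 383.0487]
[543.2283 328.4262]
(500, 322) 37 [-48.9716 -18.0037   6.7196]
(500, 322) 60 [-61.7067  10.3     31.4581]
(500, 322) 80 [-72.7808  34.912   52.9698]
(552, 275) 37 [-51.1322 -74.6333   6.985 ]
(552, 275) 60 [-63.799  -44.538   31.7151]
(552, 275) 80 [-74.8136 -18.3682  53.2195]
[-0.3999  1.0623 -0.5209] [-0.0319  0.0525 -0.0059]
```

```bash
python3 - <<'E'
from h import *
print(proj("scene",[215.5,505.7,165.7]),proj("scene",[215.5,505.7,208]))
a=cv2.imread("pics/scene0.png")[0:180,0:180]; cv2.imwrite("pics/start.png",cv2.resize(a,None,fx=3.3,fy=3.3,interpolation=cv2.INTER_CUBIC))
p=manip.read_state()['eef_pos']
for dz in(0,40,97,140): print(dz,(proj("scene",p+[0,0,dz])-[220,165]+.5)*4.4)
E
```

```text
[105.4955 143.184 ] [102.1957 128.8765]
0 [517.2269 354.6342]
40 [519.341  294.7148]
97 [522.4839 205.634 ]
140 [524.9628 135.3754]
```

View pics/start.png

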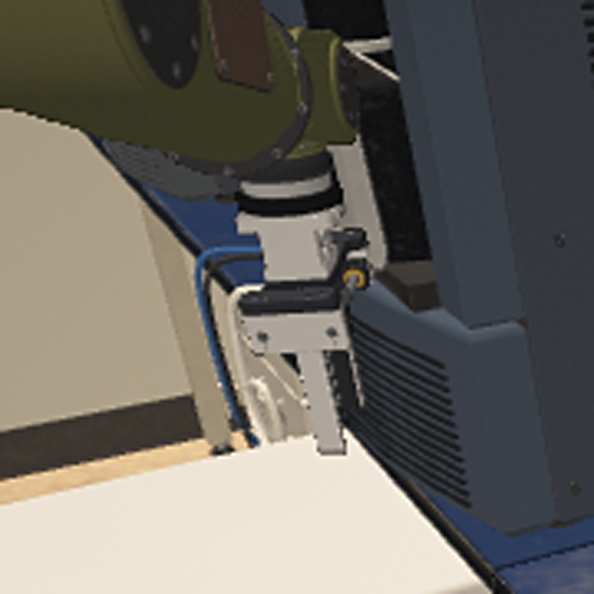

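View pics/s3_full.png

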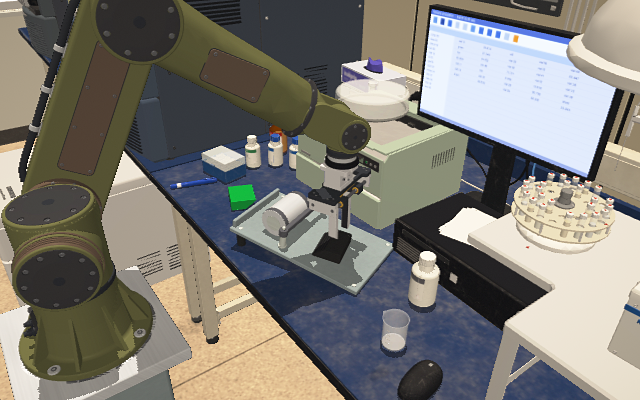

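```bash
python3 - <<'E'
from h import *
from scipy.optimize import least_squares
c=cv2.imread("pics/s3_full.png")[205:250,315:360]; cv2.imwrite("pics/tip.png",cv2.resize(np.clip(c*2.0,0,255).astype(np.uint8),None,fx=13,fy=13,interpolation=cv2.INTER_CUBIC))
p=manip.read_state()['eef_pos']; print(p)
obs=np.array([[499,322],[548,276]])/4.4+[219.5,164.5]
f=lambda d:np.r_[proj("scene",p+d+yb*29.5)-obs[0],proj("scene",p+d-yb*29.5)-obs[1]]
r=least_squares(f,[0,0,0]);print(r.x,r.fun)
E
```

```text
[559.0113 -97.8936  37.6098]
[ 77.8831  92.8937 -46.668 ] [ 0.1349  0.1365 -0.1393 -0.141 ]
```

View pics/tip.png

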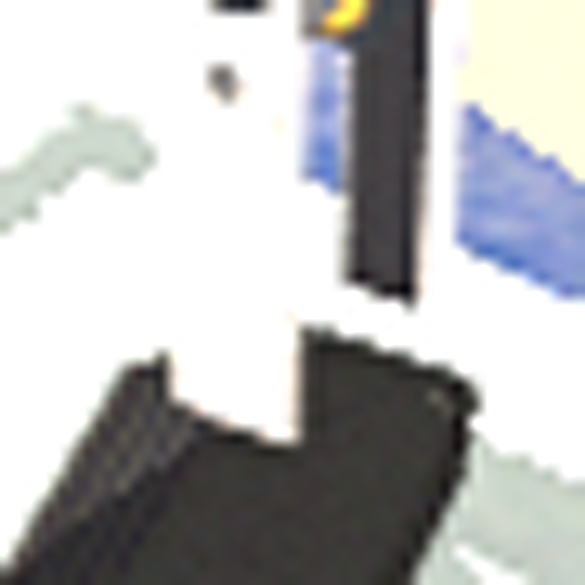

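```bash
python3 - <<'E'
from h import *
a=cv2.imread("pics/top0.png")[300:400,0:120]; cv2.imwrite("pics/startt.png",cv2.resize(np.clip(a*1.6,0,255).astype(np.uint8),None,fx=6,fy=6,interpolation=cv2.INTER_CUBIC))
p=np.array([215.5,505.7,165.7]); T=R.from_euler('xyz',[3.1405,0,2.7388]).as_matrix()
for dz in(0,42,97,139): print(dz,[((proj("top",p+[0,0,dz]+T[:,1]*s)-[0,300]+.5)*6) for s in(-53,53)])
for dz in(0,42): print(dz,[((proj("scene",p+[0,0,dz]+T[:,1]*s)+.5)*3.3) for s in(-53,53)])
E
```

```text
0 [array([554.2741, 258.7888]), array([311.4193, 148.083 ])]
42 [array([486.6484, 289.9595]), array([231.5637, 173.4176])]
97 [array([386.7375, 336.0114]), array([113.6448, 210.828 ])]
139 [array([300.0856, 375.9519]), array([ 11.433 , 243.2552])]
0 [array([341.2644, 501.4884]), array([357.7863, 448.4934])]
42 [array([329.9549, 453.5193]), array([347.4348, 402.6717])]
```

View pics/startt.png

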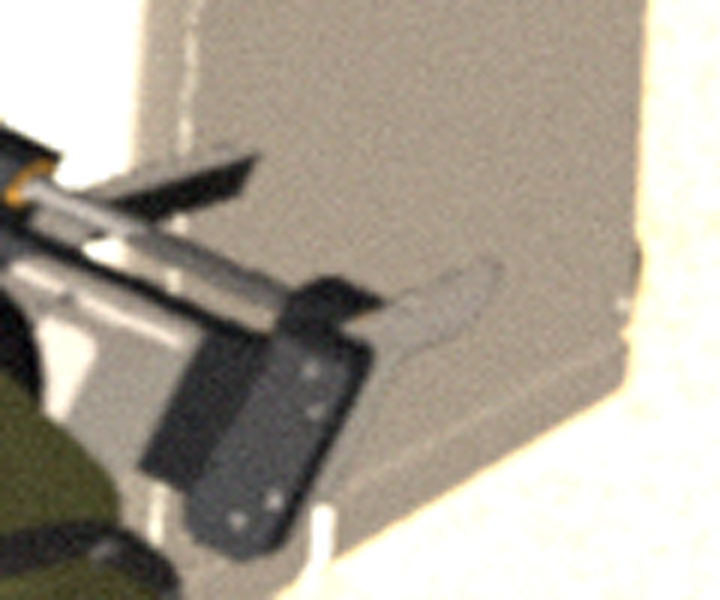

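```bash
sed -i "s/-s\['eef_pos'\])\/1000/-s['eef_pos']-OFF)\/1000/; s/w2b(s\['eef_pos'\])/w2b(s['eef_pos']+OFF)/" h.py; echo "OFF=np.array([0,0,40.])" >> h.py
python3 - <<'E'
from h import *
st(); mv(b2w([-128,9,40]),1.972);mv(b2w([-128,9,12]),1.972)
E
```

```text
3.63 tcp b [-67.7   4.5  49.9] rot [ 3.1414 -0.0001  1.9735] F [-0.4  1.1 -0.5] Fb [ 1.1 -0.  -0.7] gap 47.3 j [-0.24  0.47  1.6   0.    1.07 -0.64]
to [ 577.7 -153.7   60.4] shift m [-0.0587 -0.0046  0.0172] turn 0.0015
to [ 576.4 -150.5   32.6] shift m [-0.0552 -0.0046  0.045 ] turn 0.0015
```

Emit:
{"fn": "send_rows", "kwargs": {
  "commands": [
    [[-0.02, -0.002, 0], 0],
    [[-0.045, -0.0045, 0.002], 0],
    [[-0.057, -0.0045, 0.01], 0],
    [[-0.057, -0.0045, 0.02], 0],
    [[-0.057, -0.0045, 0.03], 0],
    [[-0.057, -0.0045, 0.036], 0],
    [[-0.057, -0.0045, 0.04], 0],
    [[-0.057, -0.0045, 0.04], 0]
  ]
}}

```text
clock: 4.3
eef_pos: [576.9, -152.9, -3.9]
eef_rot: [-3.14, -0.001, 1.974]
wrist_force: [-0.8, 0.1, 0.1]
finger_gap: 47.1
```

```bash
python3 - <<'E'
from h import *
snap("s4"); st()
E
```

```text
4.35 tcp b [-130.2    9.2   16.6] rot [-3.141  -0.0005  1.9734] F [-0.6 -0.3 -0.1] Fb [-0.1  0.7 -0.1] gap 47.0 j [-0.32  0.59  1.53  0.    1.03 -0.72]
```

View pics/s4.png

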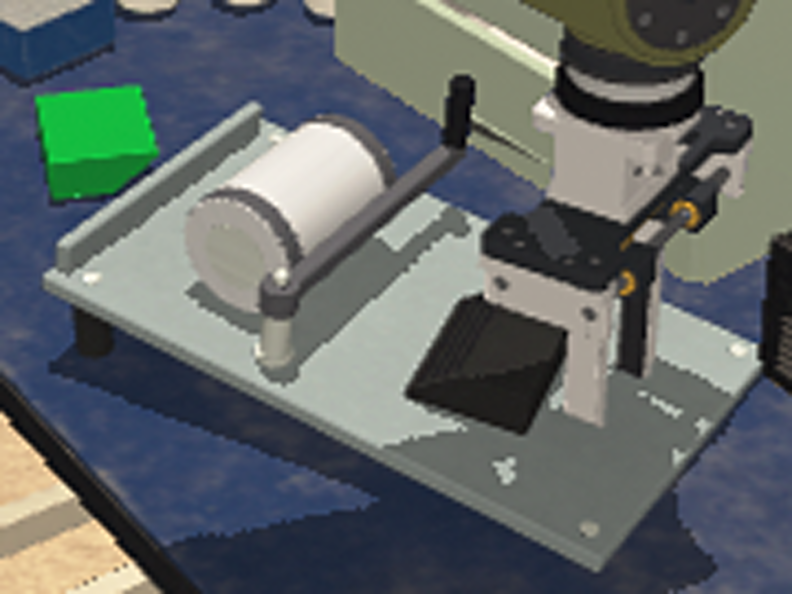

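Emit:
{"fn": "send_rows", "kwargs": {
  "commands": [
    [[0.005, 0, 0.004], 0],
    [[0.011, 0.0005, 0.0035], 0],
    [[0.018, 0.001, 0.0025], 0],
    [[0.024, 0.0015, 0.002], 0],
    [[0.03, 0.002, 0.001], 0],
    [[0.036, 0.0025, 0], 0],
    [[0.042, 0.003, -0.001], 0],
    [[0.048, 0.0035, -0.002], 0]
  ]
}}

```text
clock: 5.02
eef_pos: [561.8, -107.6, -0.6]
eef_rot: [3.141, 0.0, 1.973]
wrist_force: [1.2, -1.1, -0.8]
finger_gap: 47.2
```

```bash
python3 - <<'E'
from h import *
snap("s5"); st()
E
```

```text
5.07 tcp b [-81.5   5.6  13.3] rot [ 3.1415 -0.0002  1.9734] F [ 0.2  0.6 -0.3] Fb [ 0.5 -0.4 -0.4] gap 46.6 j [-0.25  0.54  1.61  0.    1.   -0.65]
```

View pics/s5.png

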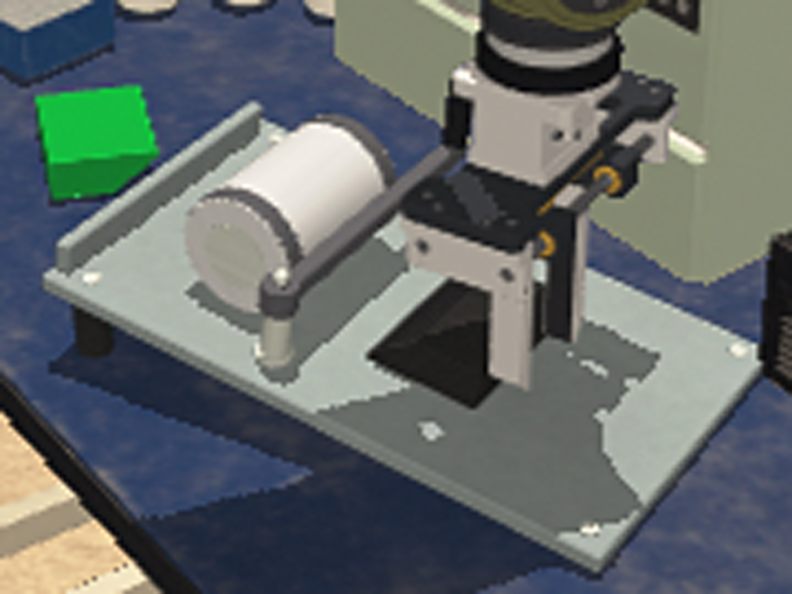

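Emit:
{"fn": "send_rows", "kwargs": {
  "commands": [
    [[0.005, 0.0005, -0.0006], 0],
    [[0.01, 0.001, -0.0012], 0],
    [[0.015, 0.0015, -0.0018], 0],
    [[0.02, 0.002, -0.0025], 0],
    [[0.025, 0.0025, -0.003], 0],
    [[0.03, 0.003, -0.0037], 0],
    [[0.035, 0.003, -0.0043], 0],
    [[0.035, 0.003, -0.0043], 0]
  ]
}}

```text
clock: 5.73
eef_pos: [550.8, -74.0, 3.7]
eef_rot: [3.142, -0.0, 1.973]
wrist_force: [0.2, 0.2, -0.1]
finger_gap: 46.8
```

```bash
python3 - <<'E'
from h import *
snap("s6"); st()
c=cv2.imread("pics/s6_full.png")[200:260,285:350]; cv2.imwrite("pics/s6z.png",cv2.resize(np.clip(c*2.2,0,255).astype(np.uint8),None,fx=9,fy=9,interpolation=cv2.INTER_CUBIC))
E
```

```text
5.78 tcp b [-47.    2.8  13. ] rot [-3.1413 -0.0005  1.9733] F [-0.4 -0.3 -1.2] Fb [-0.3  0.5 -1.2] gap 47.4 j [-0.2   0.5   1.65  0.    0.99 -0.6 ]
```

View pics/s6z.png

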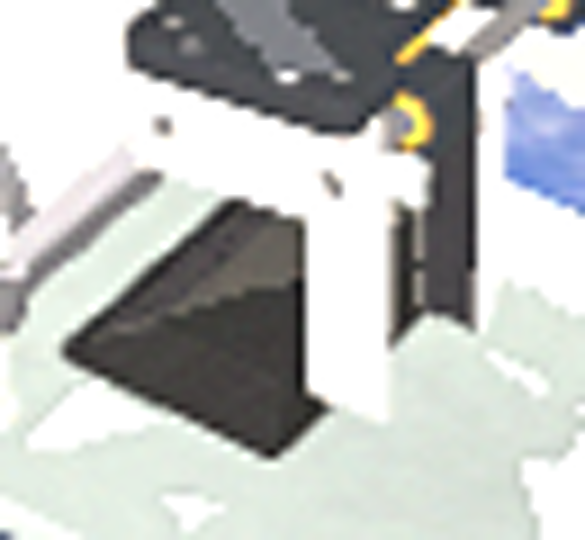

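```bash
cat >> h.py <<'E'
def sb(c,off,f,h): # crop px -> board point at height h (scene)
    return w2b(onplane("scene",(off[0]+(c[0]+.5)/f-.5,off[1]+(c[1]+.5)/f-.5),O+zb*h,zb))
def chock(thin,back,off,f):
    a=sb(thin,off,f,2);b=sb(back,off,f,0); d=(a-b)[:2]; yaw=np.arctan2(d[1],d[0]); u=np.array([np.cos(yaw),np.sin(yaw)]); n=np.array([-u[1],u[0]])
    print('thin',a[:2],'back',b[:2],'len',np.hypot(*d),'yaw',yaw,'origin',(a+b)[:2]/2-45*n)
E
python3 - <<'E'
from h import *
chock((65,350),(272,460),(285,200),9)
chock((38,260),(248,332),(308,222),8)
E
```

```text
thin [31.6541 44.6591] back [-35.6573  45.4824] len 67.31648657067987 yaw -0.01223113542396221 origin [-2.552   0.0741]
thin [-38.6183  61.7463] back [-103.0747   47.6522] len 65.97928267866706 yaw 0.21527218274329074 origin [-61.2339  10.7379]
```

Emit:
{"fn": "send_rows", "kwargs": {
  "commands": [
    [[0.004, -0.0005, -0.0005], 0],
    [[0.008, -0.001, -0.001], 0],
    [[0.012, -0.0015, -0.0015], 0],
    [[0.016, -0.002, -0.002], 0],
    [[0.02, -0.0025, -0.0025], 0],
    [[0.023, -0.003, -0.0028], 0],
    [[0.025, -0.003, -0.0031], 0],
    [[0.025, -0.003, -0.0031], 0]
  ]
}}

```text
clock: 6.45
eef_pos: [538.3, -52.6, 6.7]
eef_rot: [-3.141, -0.0, 1.973]
wrist_force: [0.1, -0.2, -0.4]
finger_gap: 47.1
```

```bash
cat >> h.py <<'E'
def zoom(name,x,y,w,h,f,g,cam="scene",src=None):
    im=manip.camera(cam)[:,:,::-1] if src is None else cv2.imread(src)
    if src is None: cv2.imwrite("pics/"+name+"_full.png",im)
    c=im[y:y+h,x:x+w].astype(float); cv2.imwrite("pics/"+name+".png",cv2.resize(np.clip(c*g,0,255).astype(np.uint8),None,fx=f,fy=f,interpolation=cv2.INTER_CUBIC))
E
python3 - <<'E'
from h import *
zoom("s7",255,175,85,65,9,1.6);st()
E
```

```text
6.5 tcp b [-22.3   5.8  13.2] rot [ 3.1416 -0.0001  1.973 ] F [ 0.7 -0.6  0.4] Fb [-0.8 -0.5  0.5] gap 47.5 j [-0.17  0.47  1.69  0.    0.98 -0.57]
```

View pics/s7.png

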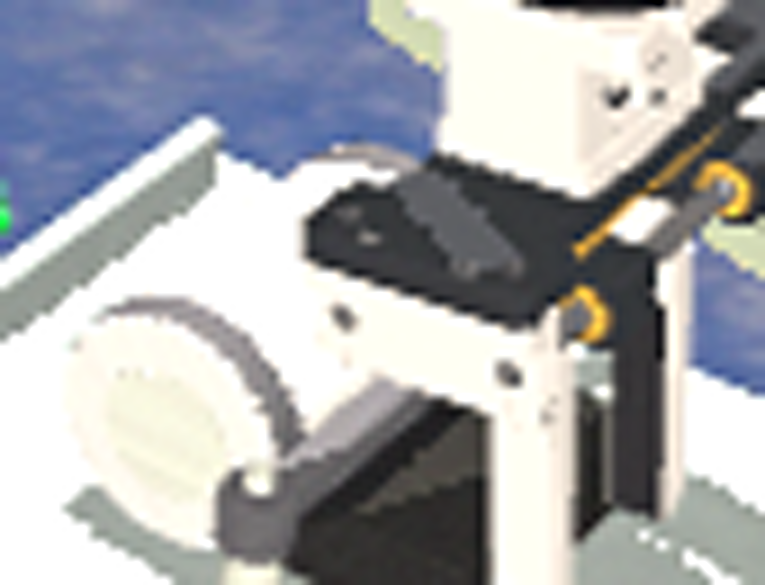

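```bash
python3 - <<'E'
from h import *
zoom("s7b",270,205,65,60,9,2.2,src="pics/s7_full.png")
E
```

```text
(no output)
```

View pics/s7b.png

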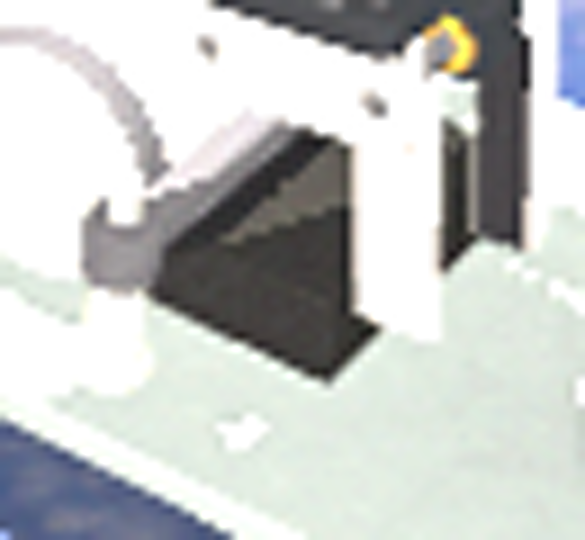

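```bash
python3 - <<'E'
from h import *
print(sb((328,382),(270,205),9,0), sb((328,382),(270,205),9,1))
print(mv(b2w([-19,5.8,13]),None))
E
```

```text
[-11.8593  47.4992  -0.    ] [-12.4168  48.5507   1.0001]
to [537.1 -49.8  46.9] shift m [ 0.0033  0.     -0.0002] turn 0
[ 0.0033  0.     -0.0002]
```

Emit:
{"fn": "send_rows", "kwargs": {
  "commands": [
    [[0.001, 0, -0.0001], 0],
    [[0.002, 0, -0.0002], 0],
    [[0.003, 0, -0.0003], 0],
    [[0.0035, -0.0003, -0.0004], 0],
    [[0.0035, -0.0003, -0.0004], 0],
    [[0.0035, -0.0003, -0.0004], 0],
    [[0.0035, -0.0003, -0.0004], 0],
    [[0.0035, -0.0003, -0.0004], 0]
  ]
}}

```text
clock: 7.17
eef_pos: [536.8, -49.9, 7.0]
eef_rot: [-3.142, -0.0, 1.973]
wrist_force: [0.2, -0.2, 0.4]
finger_gap: 46.6
```

```bash
cat >> h.py <<'E'
def cartshift(a,b,box=(258,196,26,46)):
    x,y,w,h=box; g=lambda p:cv2.cvtColor(cv2.imread(p),cv2.COLOR_BGR2GRAY).astype(np.float32)[y:y+h,x:x+w]
    A,Bb=g(a),g(b); 
    return cv2.phaseCorrelate(A-A.mean(),Bb-Bb.mean(),cv2.createHanningWindow((w,h),cv2.CV_32F)), np.abs(A-Bb).mean()
E
python3 - <<'E'
from h import *
zoom("s8",270,205,65,60,9,2.2);st()
im=manip.camera("top");cv2.imwrite("pics/t8_full.png",im[:,:,::-1])
zoom("t8",220,150,150,120,5,1,src="pics/t8_full.png")
for p in("s3","s6","s7","s8"): print(p,cartshift("pics/scene0.png",f"pics/{p}_full.png"))
print(proj("scene",b2w([85,61,60]))-proj("scene",b2w([80,61,60])))
E
```

```text
7.22 tcp b [-19.    6.1  13.2] rot [ 3.1415 -0.      1.9728] F [ 0.9 -1.6  0. ] Fb [-1.8 -0.2  0.2] gap 47.2 j [-0.16  0.46  1.7   0.    0.98 -0.56]
s3 (((0.4809197150900637, 0.006403235463455559), 0.9961477383327337), np.float32(0.36956522))
s6 (((0.47993863444736284, 0.01039276475584927), 1.000640372665208), np.float32(0.35869566))
s7 (((0.5029783618116994, -0.05306761427785034), 0.9966524237835849), np.float32(1.1270903))
s8 (((0.5126621319522044, -0.05861436488366323), 0.9877307016724421), np.float32(1.1446488))
[-1.7042 -0.8143]
```

View pics/t8.png

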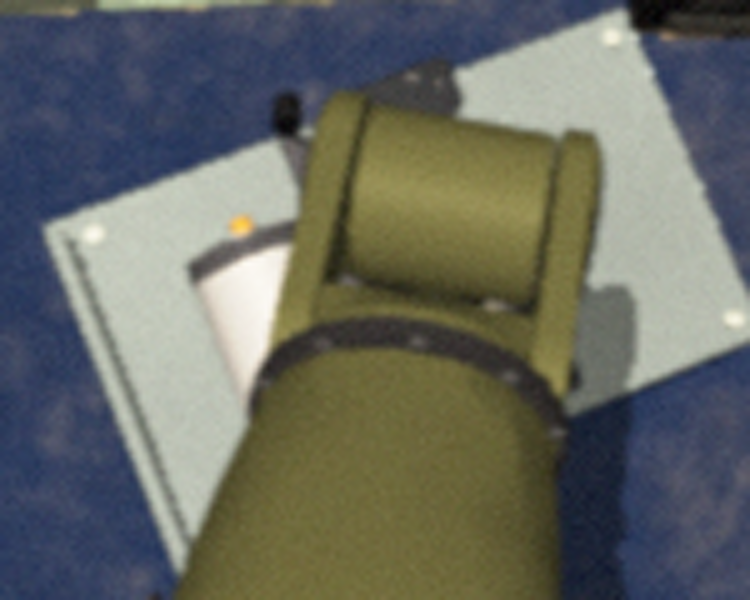

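View pics/s8.png

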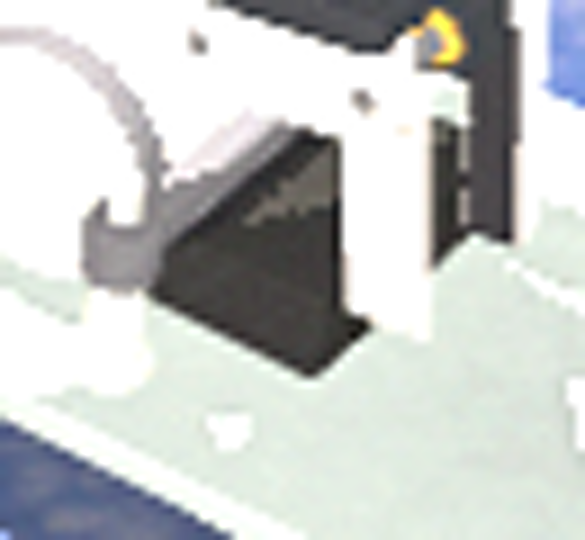

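Emit:
{"fn": "send_rows", "kwargs": {
  "commands": [
    [[0.0005, 0, 0], 0],
    [[0.001, 0, -0.0001], 0],
    [[0.0015, 0, -0.0002], 0],
    [[0.0015, 0, -0.0002], 0],
    [[0.0015, 0, -0.0002], 0],
    [[0.0015, 0, -0.0002], 0],
    [[0.0015, 0, -0.0002], 0],
    [[0.0015, 0, -0.0002], 0]
  ]
}}

```text
clock: 7.93
eef_pos: [536.2, -48.6, 7.2]
eef_rot: [-3.142, 0.0, 1.973]
wrist_force: [0.5, -2.8, 0.1]
finger_gap: 46.6
```

```bash
python3 - <<'E'
from h import *
zoom("s9",270,205,65,60,9,2.2);st()
print(cartshift("pics/s7_full.png","pics/s8_full.png"),cartshift("pics/s8_full.png","pics/s9_full.png"))
E
```

```text
7.98 tcp b [-17.5   6.2  13.2] rot [-3.1415 -0.      1.9727] F [ 0.8 -2.5  0.4] Fb [-2.5  0.3  0.7] gap 47.1 j [-0.16  0.46  1.7  -0.    0.98 -0.56]
(((0.5133805622519336, -0.007292749676039989), 1.001999023473925), np.float32(0.37876254)) (((0.5269450954456136, 0.13638257610167415), 0.998631851080759), np.float32(0.79347825))
```

View pics/s9.png

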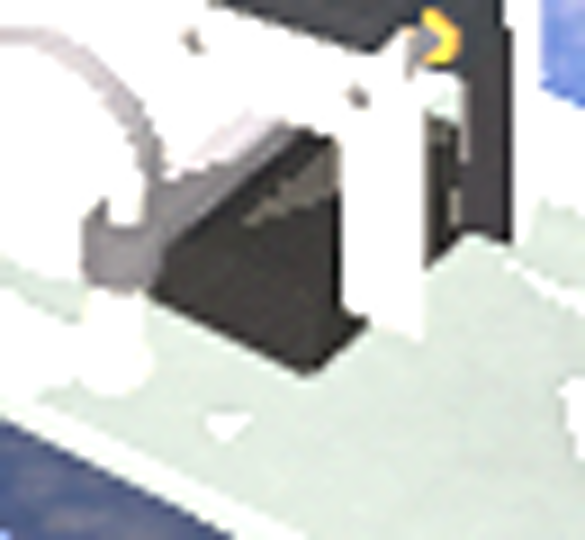

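```bash
python3 - <<'E'
from h import *
A=cv2.imread("pics/s7_full.png").astype(float)[190:250,255:300];
L=[np.clip(A,0,255)]
for n in("s8","s9"): L.append(np.clip(np.abs(cv2.imread(f"pics/{n}_full.png").astype(float)[190:250,255:300]-A)*3,0,255))
L[0]=cv2.imread("pics/s9_full.png").astype(float)[190:250,255:300]
cv2.imwrite("pics/diff.png",cv2.resize(np.hstack(L).astype(np.uint8),None,fx=5.5,fy=5.5,interpolation=cv2.INTER_NEAREST))
E
```

```text
(no output)
```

View pics/diff.png

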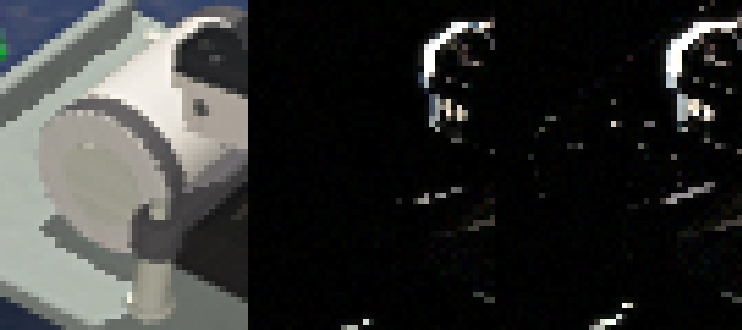

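Contact shows: the push force rose to 2.5 N and the cartridge image changed by a hair. Backing off straight and rising.

Emit:
{"fn": "send_rows", "kwargs": {
  "commands": [
    [[-0.004, 0, 0], 0],
    [[-0.012, 0, 0], 0],
    [[-0.024, 0, 0], 0],
    [[-0.036, 0, -0.005], 0],
    [[-0.036, 0, -0.035], -0.1],
    [[-0.036, 0, -0.075], -0.2],
    [[-0.036, 0, -0.11], -0.3],
    [[-0.036, 0, -0.14], -0.42]
  ]
}}

```text
clock: 8.65
eef_pos: [550.8, -82.9, 150.3]
eef_rot: [3.141, 0.002, 2.397]
wrist_force: [-0.1, -0.1, 0.2]
finger_gap: 47.0
```

```bash
python3 - <<'E'
from h import *
zoom("s10",255,175,85,65,9,1.2);st()
print(cartshift("pics/s7_full.png","pics/s10_full.png",(258,196,22,46)))
zoom("s10b",270,205,65,60,9,2.2,src="pics/s10_full.png")
w=b2w([35,-100,130]); mv(w,3.543)
E
```

```text
8.7 tcp b [-37.5   4.3 165.6] rot [3.1369 0.0082 2.4074] F [ 0.2 -0.3  5.2] Fb [ 0.3 -0.1  5.2] gap 47.0 j [-0.21  0.32  1.52  0.    1.29 -1.05]
(((-0.02450872666069337, 0.056215385645920435), 1.0604287876437108), np.float32(0.7648221))
to [619.2  27.8 169.6] shift m [0.0254 0.1266 0.0268] turn -1.1356
```

View pics/s10b.png

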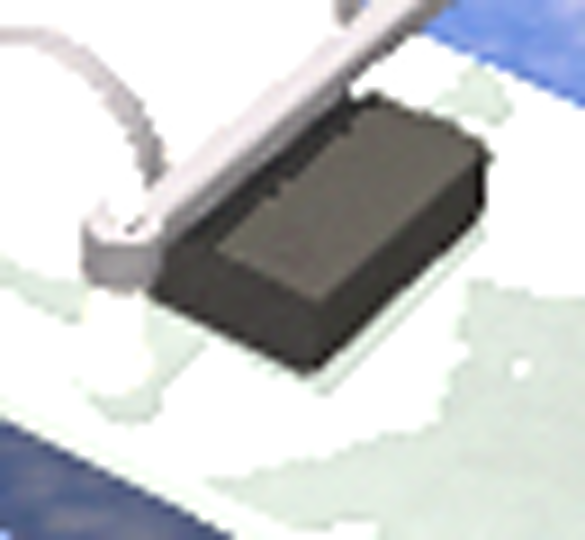

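View pics/s10.png

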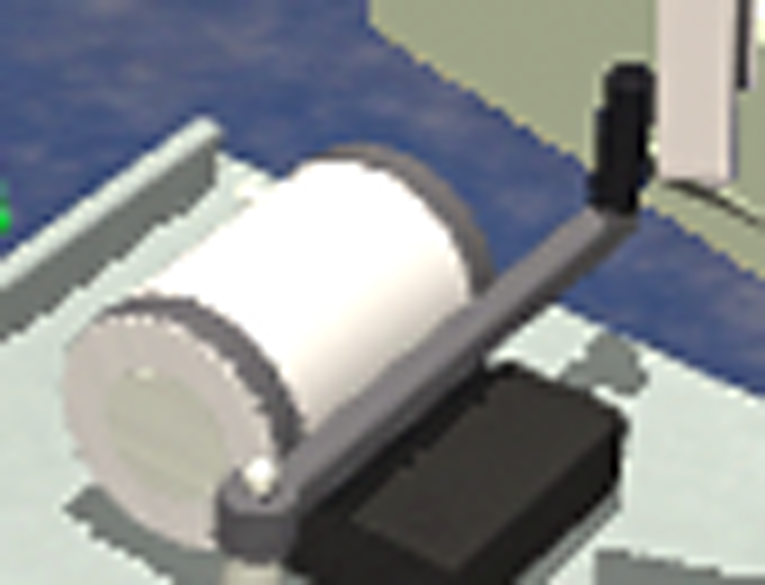

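Emit:
{"fn": "send_rows", "kwargs": {
  "commands": [
    [[0.003, 0.015, 0], -0.12],
    [[0.006, 0.032, 0], -0.24],
    [[0.01, 0.05, 0], -0.36],
    [[0.014, 0.068, 0.005], -0.48],
    [[0.017, 0.085, 0.01], -0.6],
    [[0.02, 0.102, 0.015], -0.72],
    [[0.024, 0.12, 0.02], -0.84],
    [[0.025, 0.127, 0.024], -0.96]
  ]
}}

```text
clock: 9.37
eef_pos: [619.5, 29.1, 122.7]
eef_rot: [3.141, -0.0, -2.925]
wrist_force: [-0.3, 0.4, -0.5]
finger_gap: 46.7
```

```bash
python3 - <<'E'
from h import *
st(); mv(b2w([35,-100,120]),3.543); mv(b2w([35,-100,63]),3.543)
E
```

```text
9.37 tcp b [  35.3 -100.8  123. ] rot [ 3.1412 -0.0002 -2.9246] F [-0.3  0.4 -0.5] Fb [ 0.4  0.1 -0.6] gap 46.7 j [-0.01  0.49  1.36  0.    1.29 -1.8 ]
to [618.7  28.9 159.7] shift m [ 0.0008 -0.0001  0.003 ] turn -0.1844
to [616.   35.3 103.1] shift m [0.0021 0.0067 0.0596] turn -0.1844
```

Emit:
{"fn": "send_rows", "kwargs": {
  "commands": [
    [[0.001, 0.003, 0], -0.09],
    [[0.002, 0.0065, 0], -0.184],
    [[0.002, 0.0065, 0.008], -0.184],
    [[0.002, 0.0065, 0.015], -0.184],
    [[0.002, 0.0065, 0.018], -0.184],
    [[0.002, 0.0065, 0.018], -0.184],
    [[0.002, 0.0065, 0.018], -0.184],
    [[0.002, 0.0065, 0.018], -0.184]
  ]
}}

```text
clock: 10.03
eef_pos: [615.3, 34.1, 105.4]
eef_rot: [-3.141, 0.0, -2.748]
wrist_force: [0.2, 0.4, 0.0]
finger_gap: 46.6
```

```bash
python3 - <<'E'
from h import *
zoom("s11",280,120,90,80,8,1.4);st(); mv(b2w([35,-100,63]),3.543)
E
```

```text
10.08 tcp b [ 39.4 -99.  105.2] rot [-3.1414  0.0004 -2.7472] F [-0.6  0.3  0.2] Fb [0.5 0.4 0.2] gap 47.0 j [-0.    0.5   1.39 -0.    1.25 -1.97]
to [616.   35.3 103.1] shift m [-0.001   0.0008  0.0424] turn -0.007
```

View pics/s11.png

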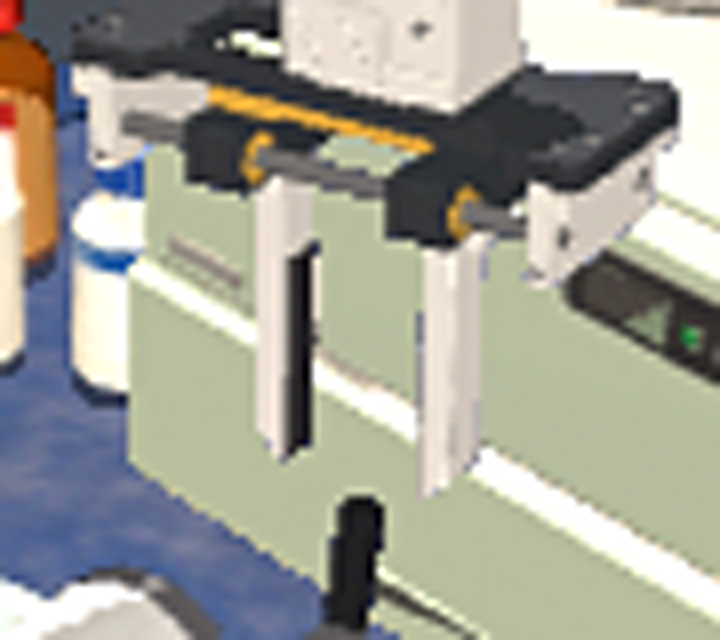

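Emit:
{"fn": "send_rows", "kwargs": {
  "commands": [
    [[-0.001, 0, 0.008], 0],
    [[-0.001, 0, 0.016], 0],
    [[-0.001, 0, 0.024], 0],
    [[-0.001, 0.001, 0.032], 0],
    [[-0.001, 0.001, 0.038], 0],
    [[-0.001, 0.001, 0.041], 0],
    [[-0.001, 0.001, 0.041], 0],
    [[-0.001, 0.001, 0.041], 0]
  ]
}}

```text
clock: 10.75
eef_pos: [615.7, 35.6, 64.3]
eef_rot: [3.142, -0.0, -2.746]
wrist_force: [-0.0, 0.2, 0.2]
finger_gap: 47.0
```

```bash
python3 - <<'E'
from h import *
zoom("s12",270,140,90,80,8,1.4);st(); mv(b2w([35,-100,63]),3.543)
zoom("t12",230,150,90,70,8,1.2,cam="top")
E
```

```text
10.8 tcp b [  35.5 -100.1   64.4] rot [-3.1414  0.0005 -2.7464] F [ 0.  -0.   0.1] Fb [-0.  -0.   0.1] gap 47.3 j [-0.    0.54  1.43  0.    1.17 -1.97]
to [616.   35.3 103.1] shift m [ 0.0001 -0.0004  0.0015] turn -0.0062
```

View pics/s12.png

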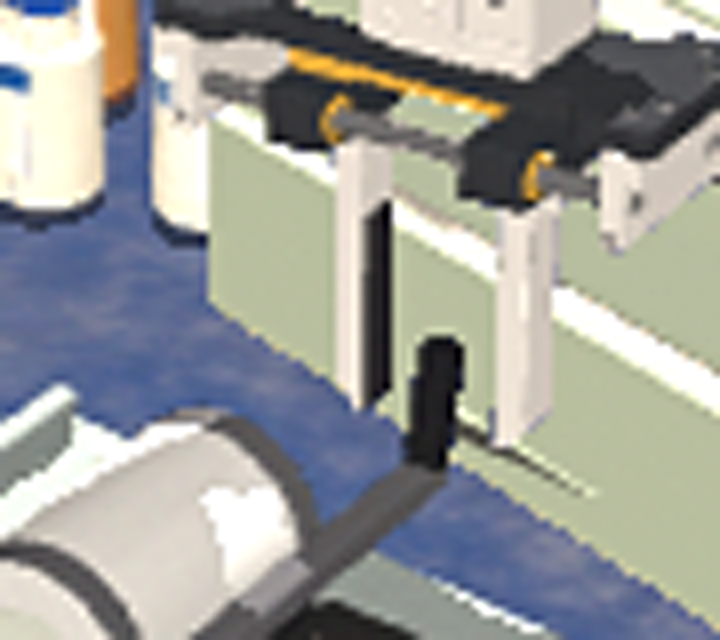

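View pics/t12.png

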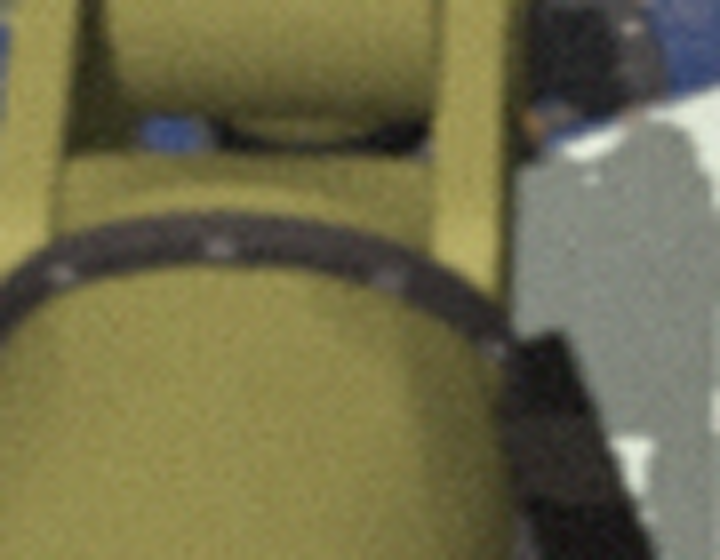

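```bash
cat >> h.py <<'E'
def arc(angs,h=59,r=180):
    s=manip.read_state(); T=R.from_euler('xyz',s['eef_rot']).as_matrix()
    for a in angs:
        w=b2w([38-r*np.sin(a),80-r*np.cos(a),h]); d=T.T@(w-s['eef_pos']-OFF)/1000
        t=-((3.543-a-s['eef_rot'][2]+np.pi)%(2*np.pi)-np.pi)
        print(f"[[{d[0]:.4f}, {d[1]:.4f}, {d[2]:.4f}], {t:.3f}],",end=' ')
    print()
E
python3 - <<'E'
from h import *
arc([.03,.03,.05,.1,.15,.2,.25,.3])
E
```

```text
[[0.0002, -0.0022, 0.0058], 0.024], [[0.0002, -0.0022, 0.0058], 0.024], [[0.0003, -0.0058, 0.0063], 0.044], [[0.0009, -0.0147, 0.0074], 0.094], [[0.0020, -0.0235, 0.0085], 0.144], [[0.0035, -0.0324, 0.0096], 0.194], [[0.0054, -0.0411, 0.0106], 0.244], [[0.0078, -0.0497, 0.0117], 0.294],
```

Emit:
{"fn": "send_rows", "kwargs": {
  "commands": [
    [[0, -0.001, 0.004], 0.01],
    [[0, -0.002, 0.006], 0.024],
    [[0, -0.0025, 0.006], 0.024],
    [[0.001, -0.01, 0.007], 0.06],
    [[0.001, -0.0175, 0.008], 0.11],
    [[0.002, -0.025, 0.0085], 0.15],
    [[0.004, -0.033, 0.0095], 0.2],
    [[0.0055, -0.041, 0.0105], 0.244]
  ],
  "hand": 0.4,
  "force": 15
}}

```text
clock: 11.52
eef_pos: [626.6, -5.1, 53.7]
eef_rot: [3.141, 0.0, -2.995]
wrist_force: [-1.5, 1.2, 0.3]
finger_gap: 28.3
```

```bash
python3 - <<'E'
from h import *
zoom("s13",250,160,110,85,7,1.3);st()
arc([.3,.36,.42,.48,.54,.6,.66,.72])
print(cartshift("pics/s7_full.png","pics/s13_full.png",(258,196,22,46)))
E
```

```text
11.57 tcp b [ -8.4 -93.6  58.6] rot [-3.1415 -0.0002 -2.9985] F [ 0.7 -1.3  0.7] Fb [-1.4 -0.2  0.9] gap 28.0 j [-0.07  0.57  1.4  -0.    1.17 -1.78]
[[-0.0002, -0.0070, 0.0004], 0.042], [[0.0006, -0.0177, 0.0017], 0.102], [[0.0020, -0.0283, 0.0029], 0.162], [[0.0041, -0.0388, 0.0041], 0.222], [[0.0068, -0.0492, 0.0052], 0.282], [[0.0102, -0.0594, 0.0064], 0.342], [[0.0141, -0.0694, 0.0074], 0.402], [[0.0186, -0.0792, 0.0084], 0.462], 
(((0.1322065202965721, 0.17080240496505184), 1.0082578876366217), np.float32(4.4061265))
```

View pics/s13.png

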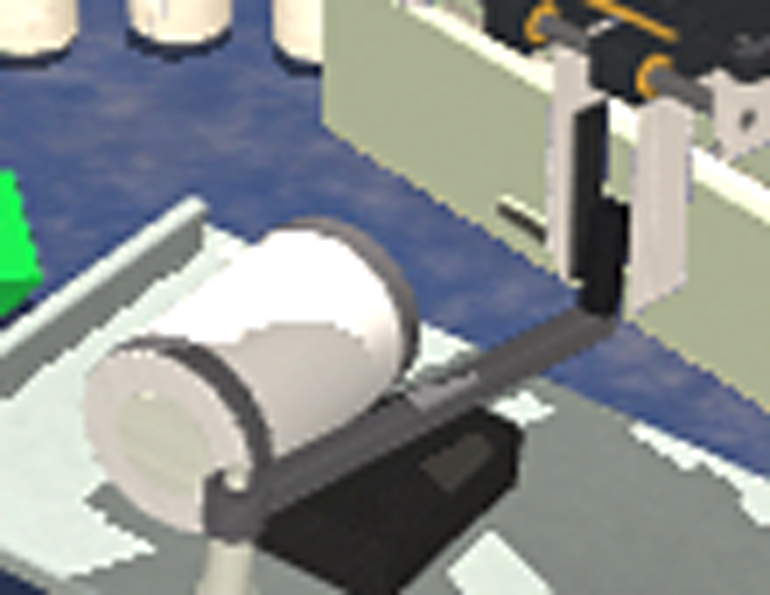

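Emit:
{"fn": "send_rows", "kwargs": {
  "commands": [
    [[0, -0.007, 0.0005], 0.042],
    [[0.0005, -0.018, 0.0015], 0.1],
    [[0.002, -0.028, 0.003], 0.16],
    [[0.004, -0.039, 0.004], 0.22],
    [[0.007, -0.049, 0.005], 0.28],
    [[0.01, -0.0595, 0.0065], 0.34],
    [[0.014, -0.0695, 0.0075], 0.4],
    [[0.0185, -0.079, 0.0085], 0.46]
  ]
}}

```text
clock: 12.23
eef_pos: [620.1, -85.9, 45.2]
eef_rot: [3.141, 0.0, 2.829]
wrist_force: [1.2, 1.3, -0.4]
finger_gap: 27.9
```

```bash
python3 - <<'E'
from h import *
zoom("s14",240,160,140,110,5.5,1.3);st()
arc([.78,.84,.90,.96,1.02,1.08,1.14,1.2])
E
```

```text
12.28 tcp b [-80.7 -55.3  59. ] rot [-3.1414 -0.0001  2.8239] F [ 0.4 -2.3 -0.5] Fb [-2.3  0.6 -0.2] gap 28.6 j [-0.2   0.58  1.41 -0.    1.15 -1.45]
[[0.0004, -0.0107, 0.0009], 0.061], [[0.0014, -0.0215, 0.0019], 0.121], [[0.0030, -0.0321, 0.0027], 0.181], [[0.0053, -0.0426, 0.0035], 0.241], [[0.0083, -0.0530, 0.0042], 0.301], [[0.0118, -0.0632, 0.0049], 0.361], [[0.0159, -0.0731, 0.0055], 0.421], [[0.0207, -0.0828, 0.0060], 0.481],
```

View pics/s14.png

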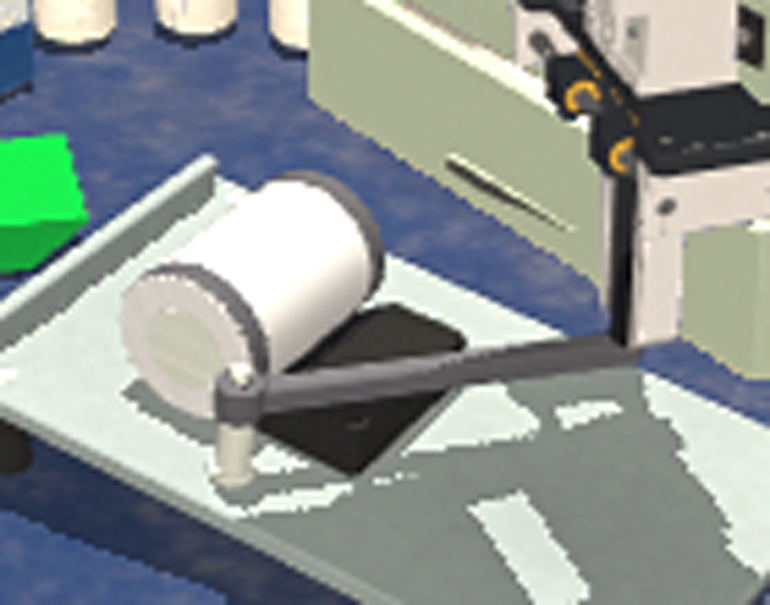

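Emit:
{"fn": "send_rows", "kwargs": {
  "commands": [
    [[0.0005, -0.0105, 0.001], 0.06],
    [[0.0015, -0.0215, 0.002], 0.12],
    [[0.003, -0.032, 0.0025], 0.18],
    [[0.0055, -0.0425, 0.0035], 0.24],
    [[0.0085, -0.053, 0.004], 0.3],
    [[0.012, -0.063, 0.005], 0.36],
    [[0.016, -0.073, 0.0055], 0.42],
    [[0.0205, -0.083, 0.006], 0.48]
  ]
}}

```text
clock: 12.95
eef_pos: [575.1, -158.2, 39.3]
eef_rot: [3.141, 0.0, 2.351]
wrist_force: [0.3, 1.5, 0.0]
finger_gap: 27.9
```

```bash
python3 - <<'E'
from h import *
st()
arc([1.26,1.32,1.38,1.44,1.49,1.53,1.56,1.585])
E
```

```text
12.95 tcp b [-128.9   13.2   59.1] rot [3.1414 0.     2.3512] F [0.3 1.5 0. ] Fb [ 1.3 -0.9 -0.1] gap 27.9 j [-0.33  0.53  1.51  0.    1.1  -1.11]
[[0.0002, -0.0126, 0.0007], 0.068], [[0.0013, -0.0233, 0.0010], 0.128], [[0.0030, -0.0340, 0.0013], 0.188], [[0.0054, -0.0445, 0.0015], 0.248], [[0.0078, -0.0532, 0.0016], 0.298], [[0.0101, -0.0600, 0.0017], 0.338], [[0.0119, -0.0651, 0.0017], 0.368], [[0.0136, -0.0693, 0.0017], 0.393],
```

Emit:
{"fn": "send_rows", "kwargs": {
  "commands": [
    [[0, -0.012, 0.0005], 0.068],
    [[0.0015, -0.0235, 0.001], 0.128],
    [[0.003, -0.034, 0.0015], 0.188],
    [[0.0055, -0.0445, 0.0015], 0.248],
    [[0.008, -0.053, 0.0015], 0.298],
    [[0.01, -0.06, 0.0015], 0.338],
    [[0.012, -0.065, 0.0015], 0.368],
    [[0.0135, -0.069, 0.0015], 0.393]
  ]
}}

```text
clock: 13.62
eef_pos: [516.7, -197.2, 37.9]
eef_rot: [3.141, 0.0, 1.959]
wrist_force: [1.7, 1.3, -0.6]
finger_gap: 28.1
```

```bash
python3 - <<'E'
from h import *
st();zoom("s15",240,160,160,120,5,1.3)
arc([1.59,1.6,1.61,1.62,1.63,1.64])
E
```

```text
13.62 tcp b [-142.    82.3   59.4] rot [3.1413 0.0003 1.9588] F [ 1.7  1.3 -0.6] Fb [ 0.5 -2.1 -0.7] gap 28.1 j [-0.43  0.45  1.64  0.    1.05 -0.82]
[[0.0000, -0.0007, 0.0003], 0.004], [[0.0001, -0.0025, 0.0003], 0.014], [[0.0001, -0.0043, 0.0002], 0.024], [[0.0001, -0.0061, 0.0002], 0.034], [[0.0002, -0.0079, 0.0002], 0.044], [[0.0003, -0.0097, 0.0002], 0.054],
```

View pics/s15.png

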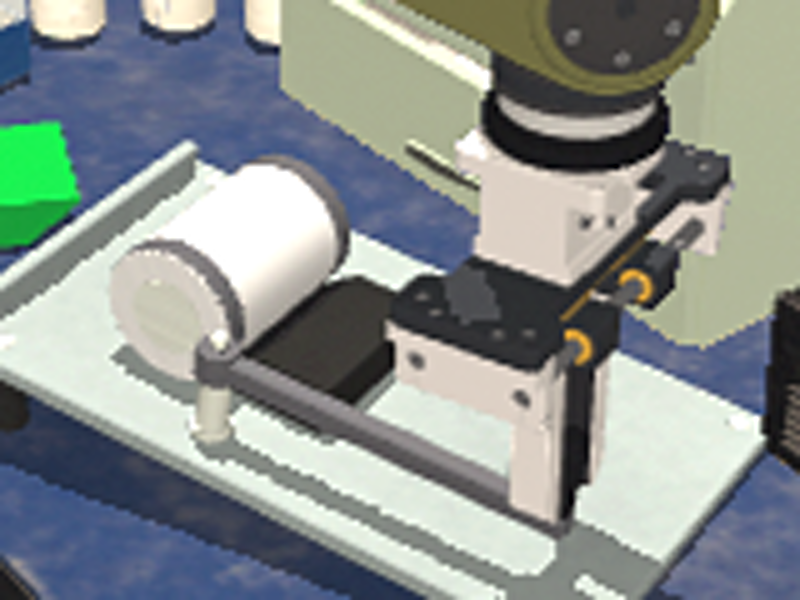

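Emit:
{"fn": "send_rows", "kwargs": {
  "commands": [
    [[0, -0.001, 0], 0.01],
    [[0, -0.002, 0], 0.01],
    [[0, -0.003, 0], 0.01],
    [[0, -0.004, 0], 0.01],
    [[0, -0.005, 0], 0.01],
    [[0, -0.006, 0], 0.01],
    [[0, -0.006, 0], 0.01],
    [[0, -0.006, 0], 0.01]
  ]
}}

```text
clock: 14.33
eef_pos: [512.6, -199.0, 37.9]
eef_rot: [3.139, 0.001, 1.95]
wrist_force: [11.2, 3.5, -4.0]
finger_gap: 28.4
```

```bash
python3 - <<'E'
from h import *
st();zoom("s16",240,160,160,120,5,1.3); st()
E
```

```text
14.33 tcp b [-142.    86.7   59.3] rot [3.1389 0.0009 1.9503] F [11.2  3.5 -4. ] Fb [ -1.6 -11.7  -3.8] gap 28.4 j [-0.44  0.44  1.65  0.    1.05 -0.82]
14.38 tcp b [-142.    86.7   59.4] rot [3.1389 0.0009 1.9502] F [10.4  3.3 -4.5] Fb [ -1.6 -10.9  -4.3] gap 28.6 j [-0.44  0.44  1.65  0.    1.05 -0.82]
```

Emit:
{"fn": "send_rows", "kwargs": {
  "commands": [
    [[0, 0.003, 0], 0],
    [[0, 0.007, 0], 0],
    [[0, 0.007, 0], 0],
    [[0, 0.007, -0.015], 0],
    [[0, 0.007, -0.035], 0],
    [[0, 0.007, -0.06], 0],
    [[0, 0.007, -0.095], 0],
    [[0, 0.007, -0.13], 0]
  ]
}}

```text
clock: 15.05
eef_pos: [517.1, -196.6, 168.7]
eef_rot: [-3.14, -0.001, 1.95]
wrist_force: [0.6, -0.8, 0.1]
finger_gap: 28.4
```

Emit:
{"fn": "send_rows", "kwargs": {
  "commands": [
    [[0, -0.03, -0.02], 0],
    [[0, -0.07, -0.04], 0],
    [[0, -0.11, -0.06], 0],
    [[0, -0.15, -0.07], 0],
    [[0, -0.19, -0.07], 0],
    [[0, -0.2, -0.07], 0],
    [[0, -0.2, -0.07], 0],
    [[0, -0.2, -0.07], 0]
  ]
}}

```text
clock: 15.72
eef_pos: [331.6, -271.1, 238.0]
eef_rot: [3.141, 0.0, 1.948]
wrist_force: [-0.3, 0.1, 0.2]
finger_gap: 27.9
```

```bash
python3 - <<'E'
from h import *
st();zoom("s17",220,160,230,185,3.4,1.0)
zoom("t17",220,140,220,130,3.6,1.0,cam="top")
print(cartshift("pics/s3_full.png","pics/s17_full.png",(258,196,22,46)))
E
```

```text
15.72 tcp b [-113.3  281.4  257.5] rot [3.1414 0.0005 1.9482] F [-0.3  0.1  0.2] Fb [0.3 0.3 0.2] gap 27.9 j [-0.77 -0.03  1.73 -0.    1.44 -1.15]
(((-0.09578436921069233, 0.06672508953713319), 1.0099071061445608), np.float32(3.5059288))
```

View pics/s17.png

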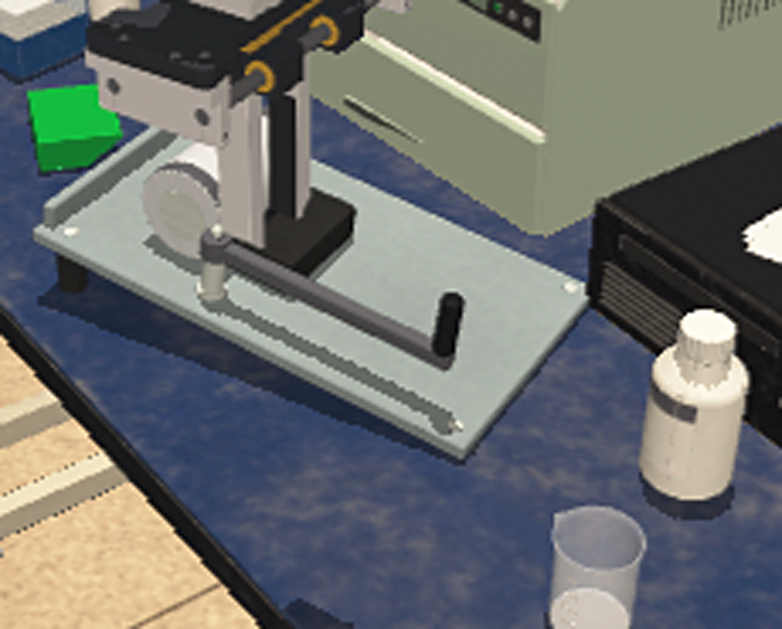

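View pics/t17.png

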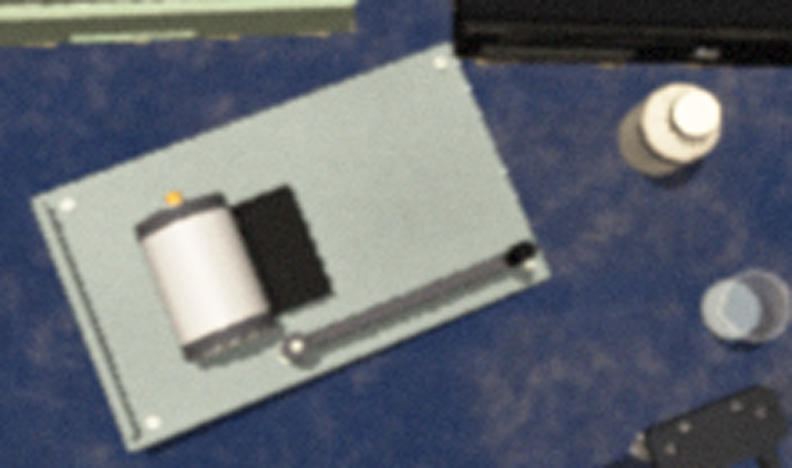

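```bash
python3 - <<'E'
from h import *
T=lambda x,y:(220+(x+.5)/3.6-.5,140+(y+.5)/3.6-.5)
# post top: scene crop 3.4 at (220,160); top crop
p,e=tri((220+452/3.4-.5,160+297/3.4-.5),T(520,252)); print('posttop',w2b(p),e)
q=w2b(onplane("top",T(296,345),O+zb*56,zb)); print('pivot',q, 'angle',np.arctan2(-(w2b(p)[0]-38),-(w2b(p)[1]-80)))
print('post expected at open', (proj("top",b2w([-142,80,91]))-[220,140]+.5)*3.6)
# cartridge label centroid before/after in top
for f in("top0","t17_full"):
    im=cv2.imread(f"pics/{f}.png"); hsv=cv2.cvtColor(im,cv2.COLOR_BGR2HSV)[190:245,255:305]
    m=((hsv[...,2]>190)&(hsv[...,1]<40)).astype(np.uint8)
    n,l,s,c=cv2.connectedComponentsWithStats(m); i=1+s[1:,4].argmax(); print(f,s[i],c[i]+[255,190])
    fit=cv2.cvtColor(im,cv2.COLOR_BGR2HSV)[180:210,245:285]; o=(fit[...,0]>8)&(fit[...,0]<28)&(fit[...,1]>120)&(fit[...,2]>150); ys,xs=np.nonzero(o); print('fitting',xs.mean()+245,ys.mean()+180,len(xs))
A,Bt=[cv2.cvtColor(cv2.imread(f"pics/{f}.png"),cv2.COLOR_BGR2GRAY).astype(np.float32)[190:240,256:276] for f in("top0","t17_full")]
print(cv2.phaseCorrelate(A,A)[0],cv2.phaseCorrelate(A-A.mean(),Bt-Bt.mean())[0]); print('px per 5mm',proj("top",b2w([85,0,50]))-proj("top",b2w([80,0,50])))
for k in((240,150,'bottle'),): pass
A=cv2.imread("pics/top0.png").astype(int);C=cv2.imread("pics/t17_full.png").astype(int); print('bottle/beaker diff',np.abs(A-C)[155:200,390:425].mean(),np.abs(A-C)[212:240,412:442].mean())
E
```

```text
posttop [-138.257    78.8792   89.016 ] 6.2739333308729
pivot [39.2025 79.8038 56.0081] angle 1.5644377147786739
post expected at open [528.8051 248.1208]
top0 [  5   9  32  36 737] [275.3338 215.9783]
fitting 267.7142857142857 194.57142857142858 7
t17_full [  5   9  32  36 738] [275.3103 216.0136]
fitting 267.7142857142857 194.57142857142858 7
(0.0, 0.0) (-0.025188455450342317, -0.11654057695414366)
px per 5mm [-1.7584  0.6982]
bottle/beaker diff 3.6133333333333333 2.6845238095238093
```

```bash
python3 - <<'E'
from h import *
st(); print(manip.sign_off())
E
```

```text
15.82 tcp b [-113.3  280.4  257. ] rot [-3.1415 -0.0004  1.9503] F [ 0.3 -0.4 -0.9] Fb [-0.6 -0.1 -0.9] gap 28.4 j [-0.77 -0.03  1.73  0.    1.44 -1.15]
the job is handed in; nothing more can be done
None
```

I pushed the black wedge up the board, squared it with both fingers on its back face, and set it snugly under the cartridge about 3 mm off its middle. Only then did I swing the arm fully open with the post loosely between the fingers, until it met its stop at about 11 N. I backed the arm away and handed the job in at 15.8 s.

**Last checks:**
- **Cartridge:** in the top view its label had moved less than 0.05 px and its fitting not at all, which is well under 1 mm.
- **Swing arm:** I measured it at about 1.56 rad. The two views of the post disagreed by about 6 mm, so that figure is rough; the contact force confirms the stop.
- **Bottle and beaker:** they look unchanged in the top view.

**Disagreement:** the fingertips really sat about 40 mm above the reported TCP, as both cameras showed at the start pose. Because of this my first push passed over the wedge without touching it. I corrected all later heights for that offset.

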